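# Re-position a part under the stage clip of an inspection microscope

### The arm

A 7-joint arm with a two-finger parallel gripper is mounted at the origin on the work surface. World frame = base frame: x ahead of the robot, y to its left, z up, the work surface at z = 0. Lengths are in m, angles in rad, forces in N, time in s.
With the tool pointing down it reaches from about 0.425 to 0.875 m from the base axis. Payload 4.7 kg.
Tool frame: the origin (TCP) lies on the centre line of the jaws, within the pads' length; the fingertips stand 11 mm ahead of it and the grasp point (between the pads) lies 8 mm behind it; y points along the fingers, x is the direction in which the jaws open and shut, and the axes are right-handed (so a half turn about y gives the same grasp; the last joint's range is limited). The gripper opens to 87 mm and grips with 3 to 60 N. Pads are 19 mm wide; open, the fingers measure 117 mm over their backs; the gripper's body (75 mm by 190 mm) begins 51 mm behind the grasp point.
Start: joints at [-1.194, 0.321, -0.07, 1.45, 0.023, 1.371, -0.057], TCP at [0.231, 0.608, 0.234] pointing down, gripper open.
Joint ranges: [-2.86, 2.86], [-0.3, 2.09], [-1.38, 1.24], [0.06, 2.45], [-1.56, 4.7], [0.09, 2.05], [-2.69, 2.69]. Speed limits (rad/s): [2.57, 2.57, 3.14, 3.14, 3.14, 3.14, 3.14].

### API

Orientations are given as a 3x3 rotation matrix whose columns are the frame's x, y, z axes.
In Python, from station import env gives the robot as it stands.
- The arm moves only by the tool move_arm, never from a script. Its argument "series" is a list of rows, each a list of 5 numbers: the opening, from 0 (shut) to 1 (fully open), then the shift along the tool's x, y, z in mm, then the turn about the tool's y in degrees. In form: [[fingers, tx, ty, tz, twist], ...]. A call has exactly 8 rows; each row is the pose to reach, as a shift and turn from the pose commanded when the call began, along the tool's axes at that moment; what a row does not reach only later rows make up. A row lasts 1/8 s, in which the tool goes at most 62.5 mm and 10.7 degrees, less where a joint would pass 70% of its speed; a pose out of reach is approached as far as the arm can. A call with a gripper value outside its range is refused whole. The fingers move at their own pace and stop on an object; the grip force is fixed at half the most. Time passes only in rows, so rows that repeat a pose let the fingers close, or fill a call up. It gives the time, the measured TCP pose, the force and the opening at its end, in the units of the state.
- env.get_obs(): the state, without advancing time (a new reading comes with each control period).
- env.snapshot(name): name is "scene" or "side" or "wrist"; returns a dict with "color" (420x560x3 uint8, red, green, blue), "fx", "fy", "cx", "cy" (pixels), "T" (4x4, takes a point from camera to world coordinates). Camera axes: x right, y down, z forward; pixel columns grow to the right and rows downward; lengths in m; the calibration is good to about 2 mm. A picture is of the moment at which its call begins. There is no depth.
- env.close_job(): hands the job in, once; it reports no verdict.
The state is a dict: "time": time; "q": joint angles; "joint_vel": joint speeds; "joint_torque": joint torques, N m; "ee_pos": TCP position; "tool_rot": TCP orientation; "contact_force": force on the tool from outside, world axes, zero at the start; "ft_torque": the same for the moment, N m; "width": finger opening in m.
Only numpy, scipy, OpenCV 4.12 (cv2) and the standard library are available. Lean on these libraries where they do the work, as an engineer would, in place of code of your own. Each camera call takes 0.05 s, during which the arm holds its last target.

### The job

The steel strip on the video microscope's stage is clipped down in the wrong place. Swing the spring clip off it and right out to the side without dragging the strip along, slide the strip along the stage until its hole is centred under the lens, then lift the clip's tip over the strip, swing it back and set it down gently, so that its own spring holds the strip again. Do not bump the lens or its ring light, do not press the clip or the strip down hard, and leave the other things on the bench where they are.

Things in the scene. Friction and masses are not known exactly. Their poses are not given: they have to be found in the camera images.
- focus (a point): Point on the stage's top face straight below the lens, where the strip's hole belongs. The stage is the flat top of a grey base plate, 22 mm above the bench, with a flush black disc 95 mm across centred here. Axes: z up, -x to the operator's side (front), +x to the column, y along the stage.
- clip_pivot (a point): Foot of the clip's pivot screw on the stage (vertical swing axis), 40 mm behind the lens axis and 50 mm to its -y side; axes as focus. Screw head 17 mm across, its top 19 mm above the stage. On the +y side there is only an empty hole.
- clip (a joint): Swing of the clip about its pivot screw, rad. 0: points straight to the front (-x of the stage), across the strip; growing, the free end swings out to the stage's -y side and backward (counter-clockwise from above). Range -0.35 to 1.45. From 1.0 up it is clear of the strip and of the strip's path. Slightly stiff (0.025 N m): it stays where left.
- leaf (a joint): Lift of the clip's spring leaf about a level axis at the pivot, 10 mm above the stage, rad. 0: toe on top of the strip, pressing about 2 N; growing = raised (0.1 lifts the toe 5 mm, takes 2 to 3 N at the tab; stop at 0.35). With nothing below it springs down to -0.055, toe 2.7 mm under the strip's top: lift the tip 4 mm or more to pass the strip's edge.
- clip_tab (a point): Grip point on the clip's upturned tab, 28 mm up it, 71 mm from the pivot axis, 33 mm above the stage when on the strip. The clip is a bent leaf of dark spring steel 14 mm wide. Tab: 14 mm wide, 2.5 thick, 36 long, leaning outward from the pivot 35 deg from vertical, ending in a 7 mm roll. Axes: -x level from pivot to free end, y along the 14 mm width, z up.
- clip_toe (a point): Underside of the clip's toe, the bend that presses on the strip: a rounded ridge 14 mm long across the clip, 50 mm from the pivot axis. The tab rises just beyond it.
- strip_center (a point): Centre (half-way up) of the loose flat steel strip, 40 mm wide (its x), 170 mm long (its y), 6 mm thick (z), about 0.31 kg, lying along the y of the stage. Its -y part lies under the clip, its +y end is free and reaches out past the ring light.
- strip_hole (a point): Centre of the strip's only hole, 10 mm across, on its top face, 5 mm from its centre towards its +y end. It has to come under the lens, over focus; at the start it is 16 to 30 mm away to the +y side of the stage.
- strip_end (a point): Middle of the strip's free end face (+y), half-way up.
- scope: Base plate of the video microscope with all it carries, fixed; origin on the bench below focus, same axes. It reaches 105 mm to the front of focus, 135 mm to the back and 130 mm to each side. A steel column 25 mm thick (foot 60 mm across) stands 98 mm behind focus.
- head: Lens unit above the stage, fixed; origin and axes as scope. A black ring light 66 mm across, centred over focus, underside 120 mm above the stage; then a tube up to 50 mm thick and a camera, to 320 mm; its arm runs back to the column. Below it is open to front and sides: reach in with the tool tilted about 35 deg, leaning away from the lens.
- clip_leaf: The clip's leaf as a body; origin on the swing axis 10 mm above the stage, axes as clip_tab.
- strip: The steel strip as a body; origin at the centre of its underside.
- bushing: Bystander: small brass bushing, 26 mm across, 20 mm high, standing on the front corner of the base plate; origin under its centre.
- gauge: Bystander: folded steel thread gauge, 18 x 58 x 10 mm, lying on the front part of the base plate; origin under its centre.
- caliper: Bystander: digital caliper, 230 mm long, lying on the bench to the left; origin under its middle.
- driver: Bystander: screwdriver about 200 mm long lying on the bench to the right; origin under its middle.
- spanner: Bystander: open spanner about 180 mm long lying on the bench to the right; origin under its middle.
- cleaner: Bystander: small jar, 52 mm across, 85 mm high; origin under its centre.
- nuts: Bystander: grey tray 110 x 150 x 35 mm with nuts; origin under its centre.
There are look-alikes about, which are no part of the job. What is shaped like the strip but black, pink or red is not meant.

How it is judged:
By the outcome, as a careful person would: the job done as asked, in the order asked, and still so for the second after the job is handed in, with the robot touching nothing.
It also fails if it takes over 72 s, if anything falls off the work surface, if the arm or the gripper's body presses on something with over 40 N, if the wrist force passes 120 N, or if a joint passes its speed limit or range.

## Working session

There is one attempt and no reset: what is moved stays moved. The work goes in short steps, Python scripts to look and compute and a tool call to move; the robot and the scene stay as the last step left them, time stands still between calls to the robot, and variables do not carry over. Pictures are saved under pics/ and viewed, and the job is handed in when it is done.

Besides the shell and the picture viewer there is one more tool, called by a JSON object that holds its "name" and its "arguments". move_arm: Moves the arm, as the interface text tells. Its arguments: {"type":"object","properties":{"series":{"type":"array","items":{"type":"array","items":{"type":"number"}}}},"required":["series"]}

```bash
ls; mkdir -p pics
python3 - <<'E'
from station import env
import cv2
o=env.get_obs()
for k,v in o.items(): print(k,v)
for n in("scene","side","wrist"):
    s=env.snapshot(n); cv2.imwrite(f"pics/{n}0.png",s["color"][:,:,::-1]); print(n,s["fx"],s["fy"],s["cx"],s["cy"]);print(s["T"].round(4).tolist())
E
```

```text
pics
time 0.0
q [-1.19388232  0.32180997 -0.07008182  1.45165008  0.02261258  1.37083356
 -0.05691045]
joint_vel [ 7.76454772e-04  5.32411446e-05  3.50235253e-04  7.47168769e-04
 -6.76119324e-04  1.18912770e-03 -6.01723269e-04]
joint_torque [ 4.82808025e-05 -4.91281736e+01 -4.03738786e-01 -3.12536788e+01
 -6.39250455e-02  4.34551982e-02  1.73414060e-04]
ee_pos [0.23055144 0.60716635 0.23248247]
tool_rot [[ 3.54887846e-01 -5.72714042e-04 -9.34908706e-01]
 [ 9.34906929e-01 -1.82634001e-03  3.54888290e-01]
 [-1.91071069e-03 -9.99998168e-01 -1.12711547e-04]]
contact_force [ 0.01091281 -0.42497036  1.08664161]
ft_torque [ 0.04722149 -0.05493259  0.02345319]
width 0.08709314001732966
scene 504.80001907996837 504.80001907996837 287.0272781574896 209.08084295150994
[[0.4735, 0.6873, -0.5508, 1.3269], [0.8808, -0.3677, 0.2984, -0.4144], [0.0026, -0.6264, -0.7795, 1.2221], [0.0, 0.0, 0.0, 1.0]]
side 448.53274931804526 448.53274931804526 276.3666594268366 210.0532381577822
[[0.9108, -0.3224, 0.2579, 0.1017], [-0.4127, -0.6969, 0.5865, -0.8519], [-0.0094, -0.6407, -0.7678, 1.2509], [0.0, 0.0, 0.0, 1.0]]
wrist 347.2509564546371 347.2509564546371 280.43019062683493 206.0137267275614
[[0.3547, 0.893, 0.2771, 0.1555], [0.935, -0.3383, -0.1066, 0.636], [-0.0015, 0.2969, -0.9549, 0.3839], [0.0, 0.0, 0.0, 1.0]]
```

View pics/scene0.png

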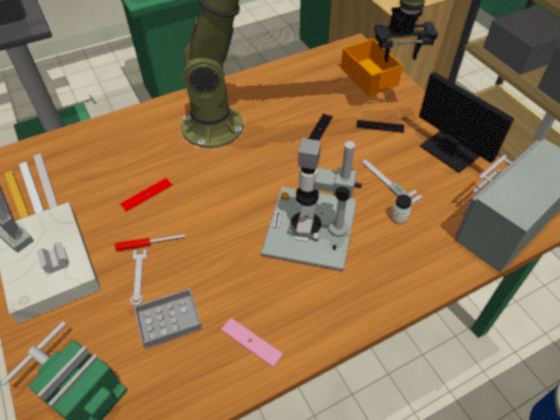

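View pics/side0.png

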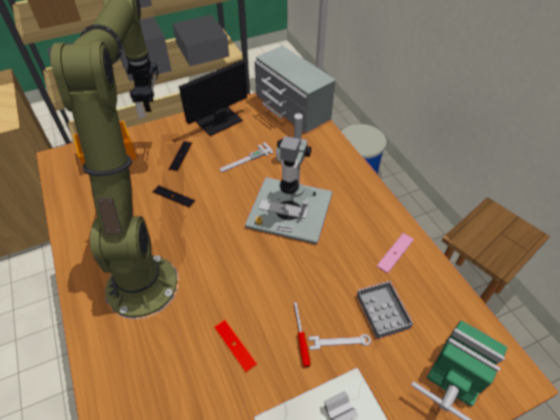

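View pics/wrist0.png

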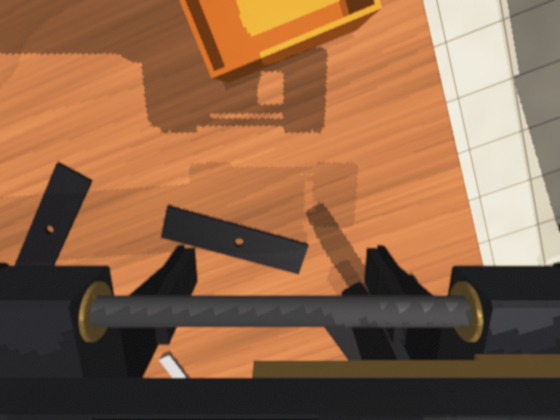

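Run:
```python
import cv2
a=cv2.imread("pics/scene0.png")[130:275,255:370]; cv2.imwrite("pics/sc0z.png",cv2.resize(a,None,fx=4,fy=4,interpolation=cv2.INTER_CUBIC))
a=cv2.imread("pics/side0.png")[105:250,235:345]; cv2.imwrite("pics/sd0z.png",cv2.resize(a,None,fx=4,fy=4,interpolation=cv2.INTER_CUBIC))
```

```text
(no output)
```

View pics/sc0z.png

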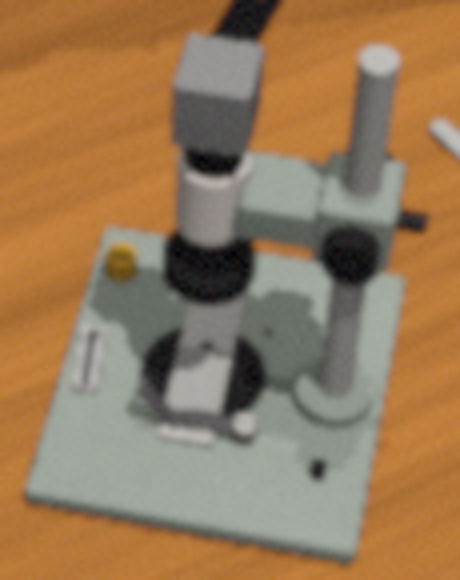

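View pics/sd0z.png

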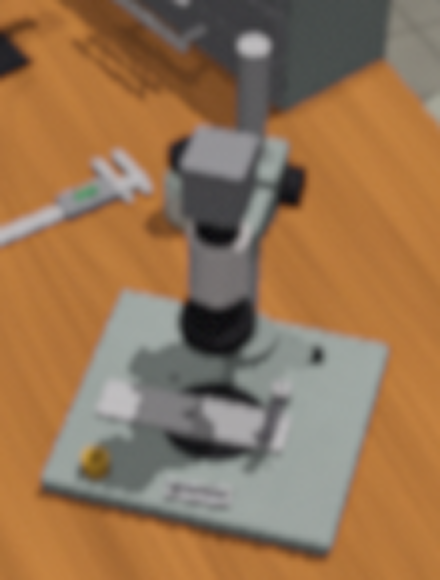

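```bash
cat > h.py <<'E'
import numpy as np, cv2
from scipy.optimize import least_squares
from station import env
def cam(s): return dict(K=(s["fx"],s["fy"],s["cx"],s["cy"]),T=np.array(s["T"]))
def proj(c,P):
    P=np.atleast_2d(P); q=(P-c["T"][:3,3])@c["T"][:3,:3]
    fx,fy,cx,cy=c["K"]; return np.c_[fx*q[:,0]/q[:,2]+cx, fy*q[:,1]/q[:,2]+cy]
def onz(c,uv,z):
    uv=np.atleast_2d(uv).astype(float); fx,fy,cx,cy=c["K"]
    d=np.c_[(uv[:,0]-cx)/fx,(uv[:,1]-cy)/fy,np.ones(len(uv))]@c["T"][:3,:3].T
    o=c["T"][:3,3]; return o+d*((z-o[2])/d[:,2])[:,None]
def snap(n,name):
    s=env.snapshot(n); cv2.imwrite("pics/"+name+".png",s["color"][:,:,::-1]); c=cam(s)
    np.savez("pics/"+name+".npz",K=c["K"],T=c["T"]); return s,c
def load(name):
    d=np.load("pics/"+name+".npz"); return dict(K=tuple(d["K"]),T=d["T"])
def zoom(name,x0,y0,x1,y1,f,out):
    a=cv2.imread("pics/"+name+".png")[y0:y1,x0:x1]; cv2.imwrite("pics/"+out+".png",cv2.resize(a,None,fx=f,fy=f,interpolation=cv2.INTER_CUBIC))
def S2W(p,pts):
    pts=np.atleast_2d(pts); c,s=np.cos(p[2]),np.sin(p[2])
    return np.c_[p[0]+c*pts[:,0]-s*pts[:,1], p[1]+s*pts[:,0]+c*pts[:,1], pts[:,2]]
E
python3 - <<'E'
from h import *
_,c1=snap("scene","scene1");_,c2=snap("side","side1")
C=np.array([[-.105,.13,.022],[.135,.13,.022],[.135,-.13,.022],[-.105,-.13,.022]])
u1=np.array([[107,232],[402,285],[353,547],[28,494]])/4+[255,130]
u2=np.array([[42,486],[125,292],[387,347],[325,546]])/4+[235,105]
w1=onz(c1,u1,.022);w2=onz(c2,u2,.022); print(w1.round(3).tolist(),w2.round(3).tolist())
f=lambda p:np.r_[(S2W(p,C)-w1)[:,:2].ravel(),(S2W(p,C)-w2)[:,:2].ravel()]
w=w1[1]-w1[0]
r=least_squares(f,[*w1.mean(0)[:2],np.arctan2(w[1],w[0])]);print(r.x,r.fun.round(4))
E
```

```text
[[0.396, 0.071, 0.022], [0.551, 0.246, 0.022], [0.735, 0.086, 0.022], [0.588, -0.095, 0.022]] [[0.387, 0.064, 0.022], [0.545, 0.247, 0.022], [0.736, 0.081, 0.022], [0.579, -0.095, 0.022]]
[0.55495315 0.06432372 0.86054959] [-0.0079 -0.0012 -0.0069  0.0052  0.0065 -0.0037 -0.0031 -0.0053  0.0012
  0.0053 -0.0006  0.004   0.0054  0.0007  0.0056 -0.0049]
```

Run:
```python
from h import *
zoom("scene1",350,0,460,90,7,"g1"); zoom("side1",90,0,180,130,5,"g2")
```

```text
(no output)
```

View pics/g1.png

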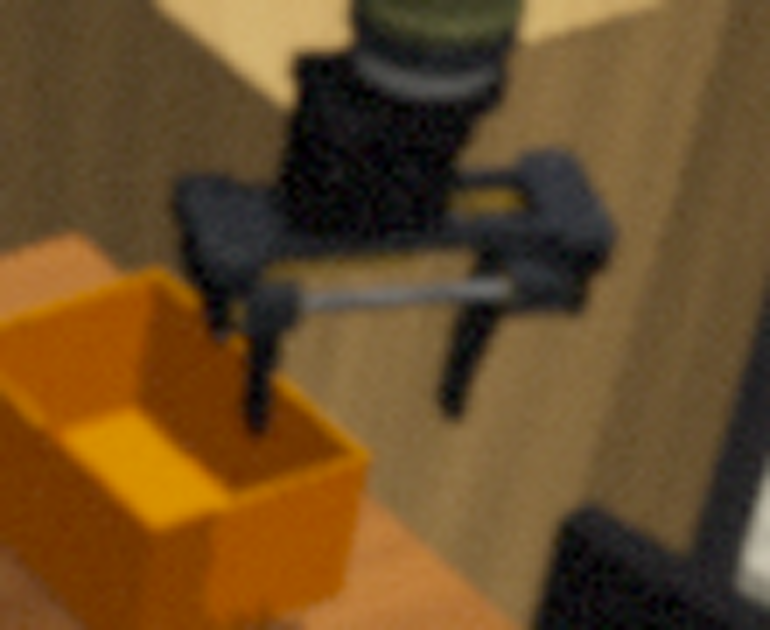

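View pics/g2.png

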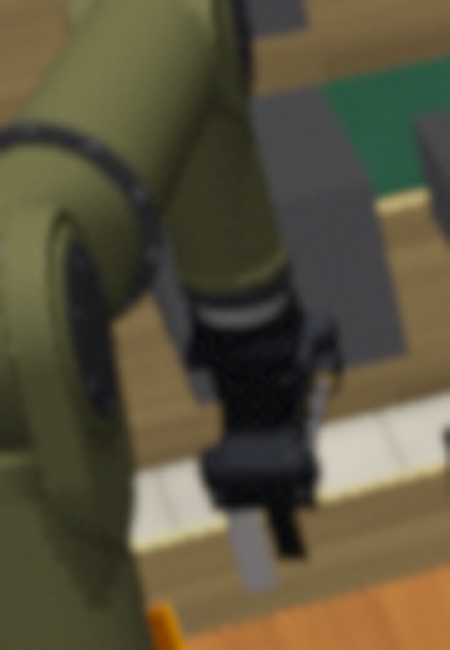

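{"name": "move_arm", "arguments": {"series": [[1,0,-50,0,9],[1,0,-100,0,18],[1,-20,-150,-20,27],[1,-50,-190,-55,36],[1,-80,-215,-90,45],[1,-115,-215,-125,54],[1,-150,-215,-160,63],[1,-185,-215,-200,72]]}}

```text
time: 1.25
ee_pos: [0.3522, 0.3624, 0.4487]
tool_rot: [[0.999, 0.0, 0.053], [-0.053, 0.001, 0.999], [0.0, -1.0, 0.001]]
contact_force: [0.2, -0.3, 0.1]
width: 0.0874
```

{"name": "move_arm", "arguments": {"series": [[1,30,0,-50,9],[1,65,0,-110,18],[1,100,0,-170,27],[1,135,0,-235,36],[1,170,0,-295,45],[1,205,0,-355,54],[1,240,0,-420,63],[1,274,0,-478,72]]}}

```text
time: 2.25
ee_pos: [0.578, -0.0794, 0.4489]
tool_rot: [[0.258, 0.001, 0.966], [-0.966, 0.001, 0.258], [-0.0, -1.0, 0.001]]
contact_force: [0.3, 0.1, -0.5]
width: 0.0873
```

```bash
python3 -c "
from h import *
o=env.get_obs(); print(o['time'],o['q'].round(3),o['ee_pos'].round(4)); print(o['tool_rot'].round(3))"
```

```text
2.25 [-0.502  0.192  0.732  1.236 -0.131  1.759 -1.113] [ 0.578  -0.0794  0.4489]
[[ 0.258  0.001  0.966]
 [-0.966  0.001  0.258]
 [-0.    -1.     0.001]]
```

{"name": "move_arm", "arguments": {"series": [[1,10,0,0,9],[1,20,0,0,18],[1,35,0,0,27],[1,50,0,0,36],[1,65,0,0,45],[1,80,0,0,54],[1,80,0,0,63],[1,80,0,0,72]]}}

```text
time: 3.25
ee_pos: [0.5984, -0.1552, 0.4484]
tool_rot: [[-0.84, -0.0, 0.543], [-0.543, 0.0, -0.84], [0.0, -1.0, -0.0]]
contact_force: [0.1, 0.0, 0.7]
width: 0.087
```

```bash
python3 -c "
from h import *
snap('wrist','w2')
o=env.get_obs(); print(o['time'],o['q'].round(3),o['ee_pos'].round(4)); print(o['tool_rot'].round(3))"
```

```text
3.3 [-0.454  0.331  0.949  1.147 -0.273  1.79  -2.165] [ 0.5984 -0.1551  0.4483]
[[-0.842 -0.     0.539]
 [-0.539 -0.    -0.842]
 [ 0.    -1.    -0.   ]]
```

View pics/w2.png

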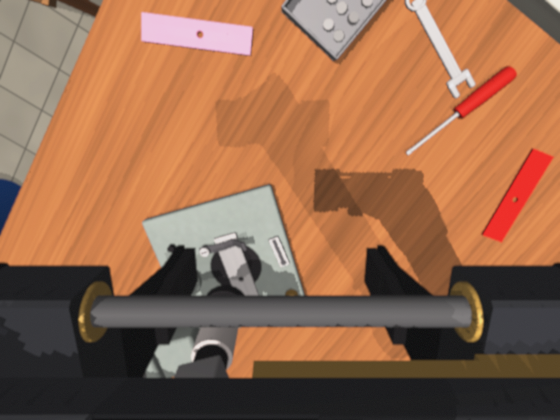

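Run:
```python
from h import *
zoom("w2",140,180,310,305,4.6,"w2z")
```

```text
(no output)
```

View pics/w2z.png

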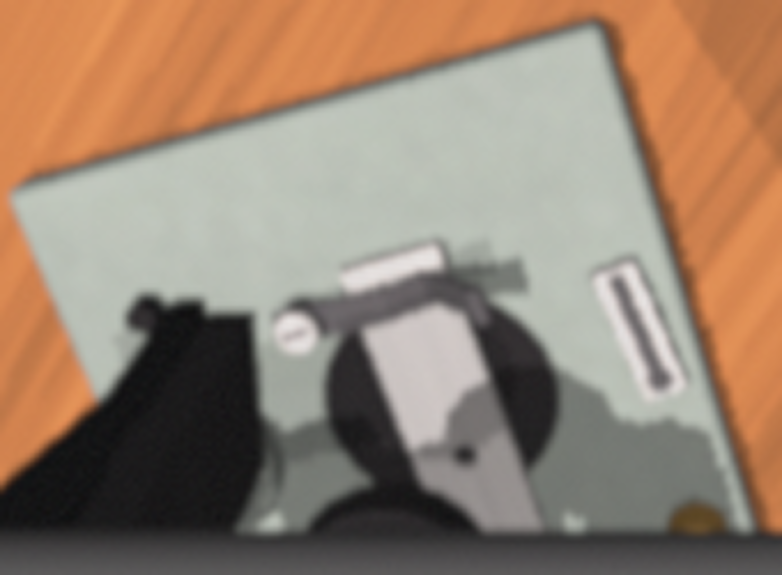

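Run:
```python
from h import *
c=load("w2"); c1=load("scene1"); c2=load("side1")
px=lambda l:np.array(l)/4.6+[140,180]
# back/front -y corners, screw head top
P=np.array([[-.105,-.13,.022],[.135,-.13,.022],[.04,-.05,.041]])
U=px([[598,20],[12,189],[296,331]])
fe=px([[690,330],[752,530]])  # front edge pts
C=np.array([[-.105,.13,.022],[.135,.13,.022],[.135,-.13,.022],[-.105,-.13,.022]])
u1=np.array([[107,232],[402,285],[353,547],[28,494]])/4+[255,130]
u2=np.array([[42,486],[125,292],[387,347],[325,546]])/4+[235,105]
def inS(p,w):
    d=w[:,:2]-p[:2]; a,b=np.cos(p[2]),np.sin(p[2]); return np.c_[a*d[:,0]+b*d[:,1],-b*d[:,0]+a*d[:,1]]
Wp=np.vstack([onz(c,U[:2],.022),onz(c,U[2:],.041)]); F=onz(c,fe,.022)
def f(p): return np.r_[(inS(p,Wp)-P[:,:2]).ravel(), inS(p,F)[:,0]+.105]
r=least_squares(f,[.555,.064,.86]);print(r.x,np.degrees(r.x[2]),(r.fun*1e3).round(1))
p=r.x
hole=inS(p,onz(c,px([[465,455]]),.028)); print("hole",hole*1e3)
print("disc L,R",inS(p,onz(c,px([[327,395],[558,395]]),.022))*1e3)
print("strip end corners", inS(p,onz(c,px([[340,270],[441,241],[343,292],[445,266]]),.028))*1e3)
print("tab roll ",inS(p,onz(c,px([[485,318],[470,280]]),.062))*1e3)
print("ring", inS(p,onz(c,px([[305,530],[480,530],[395,487]]),.142))*1e3)
# compare scene/side plates
g=lambda p:np.r_[(proj(c1,S2W(p,C))-u1).ravel()]
for cc,uu in((c1,u1),(c2,np.array([u2[0],u2[1],u2[2],u2[3]]))): print((proj(cc,S2W(p,C))-uu).round(1).tolist())
np.save("scope.npy",p)
```

```text
[0.55222222 0.06852482 0.84919378] 48.65521929977108 [ 1.3 -1.5 -3.4  1.4 -0.2  0.1  1.6  0.7]
hole [[-2.65960714 24.83489256]]
disc L,R [[ 43.97041731 -12.83327669]
 [-45.04580241  12.29398184]]
strip end corners [[ 19.44850329 -64.66167007]
 [-21.80360163 -65.5099661 ]
 [ 21.33640657 -55.62066171]
 [-20.09662555 -55.23196258]]
tab roll  [[-36.15856536 -44.01477889]
 [-35.43318121 -59.88704017]]
ring [[ 24.73018656 -20.60460877]
 [-30.22952777  -5.08858041]
 [ -8.54907746 -27.66881611]]
[[-0.2, -2.8], [1.2, -2.8], [0.3, 1.3], [-1.7, -1.8]]
[[-1.6, -2.2], [-1.2, -1.3], [0.3, -0.7], [0.4, 0.1]]
```

```bash
python3 - <<'E'
from h import *
c=load("w2"); R=np.array([[-.842,0,.539],[-.539,0,-.842],[0,-1,0]]); t=np.array([.5984,-.1551,.4483])
for y in (.011,-.008,-.059,-.1):
  for z in (.0095,-.0095,.0375,-.0375):
    print(y,z,proj(c,(R@np.array([[.0435,y,z],[.0585,y,z],[.095,y,z]]).T).T+t).round(0).tolist())
E
python3 - <<'E'
import sys; sys.path.insert(0,'.')
import os; os.chdir('.')
from h import *
snap('scene','s3'); snap('side','d3')
zoom('w2',0,230,280,420,2.8,'w2f'); zoom('s3',180,20,400,280,2.9,'s3z'); zoom('d3',40,0,360,260,2.4,'d3z')
E
```

```text
0.011 0.0095 [[368.0, 250.0], [397.0, 250.0], [468.0, 250.0]]
0.011 -0.0095 [[365.0, 283.0], [393.0, 283.0], [462.0, 284.0]]
0.011 0.0375 [[372.0, 197.0], [403.0, 197.0], [478.0, 198.0]]
0.011 -0.0375 [[361.0, 328.0], [388.0, 328.0], [454.0, 329.0]]
-0.008 0.0095 [[378.0, 267.0], [410.0, 268.0], [490.0, 268.0]]
-0.008 -0.0095 [[374.0, 304.0], [406.0, 304.0], [482.0, 304.0]]
-0.008 0.0375 [[383.0, 209.0], [418.0, 209.0], [502.0, 210.0]]
-0.008 -0.0375 [[369.0, 352.0], [399.0, 353.0], [472.0, 353.0]]
-0.059 0.0095 [[420.0, 342.0], [468.0, 343.0], [582.0, 343.0]]
-0.059 -0.0095 [[413.0, 390.0], [458.0, 390.0], [567.0, 391.0]]
-0.059 0.0375 [[432.0, 263.0], [483.0, 263.0], [607.0, 263.0]]
-0.059 -0.0375 [[404.0, 452.0], [446.0, 452.0], [548.0, 453.0]]
-0.1 0.0095 [[497.0, 477.0], [570.0, 477.0], [748.0, 478.0]]
-0.1 -0.0095 [[481.0, 539.0], [549.0, 539.0], [713.0, 540.0]]
-0.1 0.0375 [[527.0, 365.0], [610.0, 366.0], [811.0, 366.0]]
-0.1 -0.0375 [[461.0, 615.0], [522.0, 615.0], [670.0, 616.0]]
```

View pics/w2f.png

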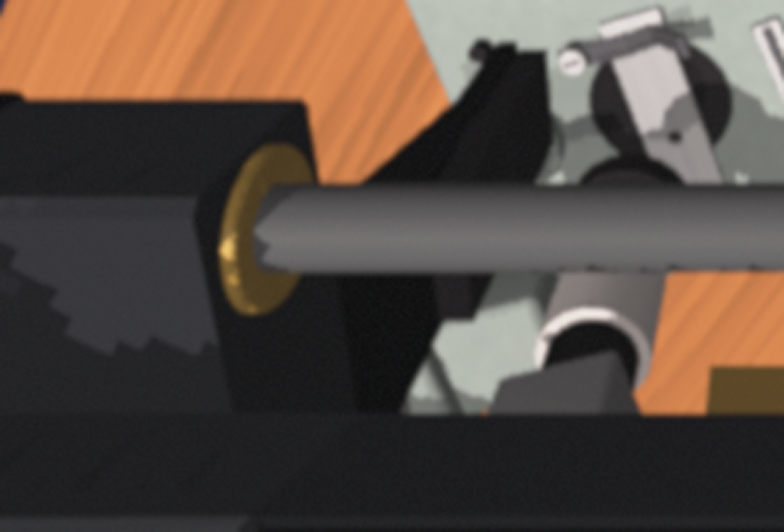

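View pics/s3z.png

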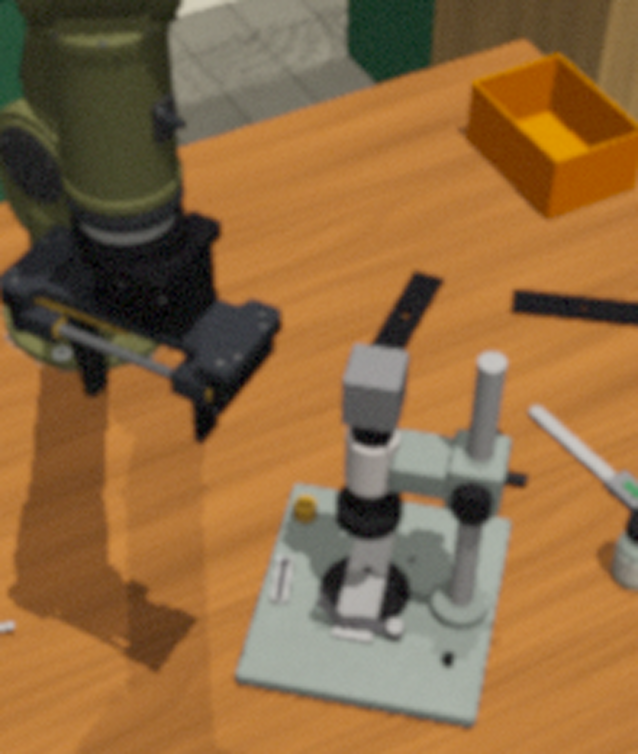

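View pics/d3z.png

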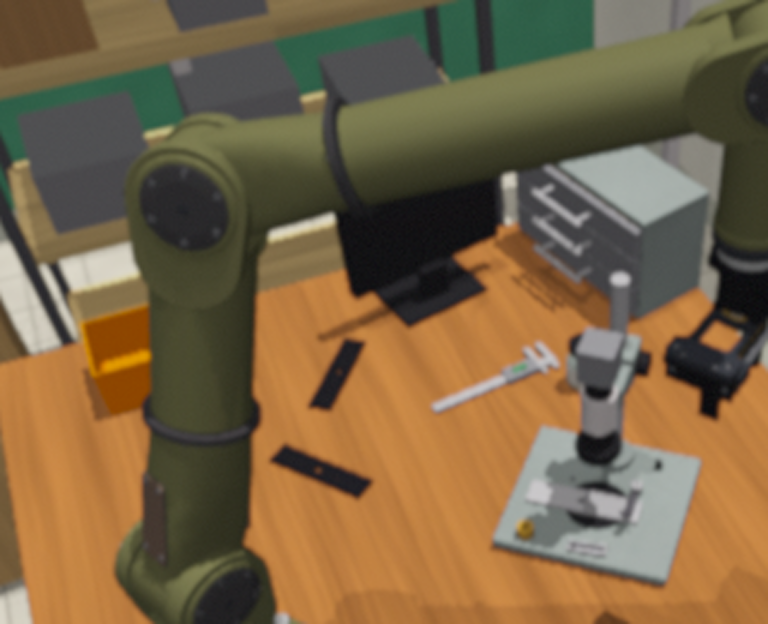

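Run:
```python
from h import *
c=load("scene1"); 
for n,u,z in (("edge",(390,60),0),("edge2",(440,110),0),("monbase",(425,150),0),("monbaseR",(465,165),0),("mon top L",(428,78),.25),("mon topR",(507,118),.25),("mon botL",(420,118),.1),("monbotR",(497,158),.1),("cab cornerbot",(460,240),0),("cab",(500,262),0),("boxL",(345,65),0),("boxR",(380,95),0),("boxr",(400,75),0),("jar",(400,215),0),("edge top mid",(350,42),0)):
    print(n,onz(c,[u],z).round(2).tolist())
c=load("side1")
for n,u,z in (("monbaseL",(200,130),0),("monbaseR",(243,115),0),("edge L",(45,165),0),("edge L",(100,125),0),("topedge",(300,85),0)):
    print(n,onz(c,[u],z).round(2).tolist())
```

```text
edge [[-0.03, 0.79, 0.0]]
edge2 [[0.32, 0.77, 0.0]]
monbase [[0.46, 0.59, 0.0]]
monbaseR [[0.58, 0.67, 0.0]]
mon top L [[0.38, 0.6, 0.25]]
mon topR [[0.64, 0.68, 0.25]]
mon botL [[0.4, 0.59, 0.1]]
monbotR [[0.66, 0.69, 0.1]]
cab cornerbot [[0.81, 0.45, 0.0]]
cab [[0.92, 0.5, 0.0]]
boxL [[-0.08, 0.61, -0.0]]
boxR [[0.14, 0.63, 0.0]]
boxr [[0.08, 0.77, 0.0]]
jar [[0.65, 0.35, 0.0]]
edge top mid [[-0.21, 0.72, 0.0]]
monbaseL [[0.41, 0.65, 0.0]]
monbaseR [[0.61, 0.66, 0.0]]
edge L [[-0.22, 0.7, 0.0]]
edge L [[0.03, 0.86, 0.0]]
topedge [[0.94, 0.76, 0.0]]
```

{"name": "move_arm", "arguments": {"series": [[1,-15,-20,-40,-10],[1,-35,-40,-85,-20],[1,-55,-60,-140,-30],[1,-75,-80,-190,-40],[1,-95,-100,-240,-50],[1,-115,-110,-290,-60],[1,-135,-120,-340,-70],[1,-155,-130,-390,-80]]}}

```text
time: 4.4
ee_pos: [0.5136, 0.2579, 0.5793]
tool_rot: [[0.403, 0.001, 0.915], [-0.915, 0.001, 0.403], [-0.001, -1.0, 0.001]]
contact_force: [0.6, -0.3, 1.3]
width: 0.0873
```

```bash
python3 -c "
from h import *
o=env.get_obs(); print(o['time'],o['q'].round(3),o['ee_pos'].round(4)); print(o['tool_rot'].round(3))"
```

```text
4.4 [-0.889  0.271  0.576  0.86  -0.166  2.046 -1.563] [0.5136 0.2579 0.5793]
[[ 0.403  0.001  0.915]
 [-0.915  0.001  0.403]
 [-0.001 -1.     0.001]]
```

{"name": "move_arm", "arguments": {"series": [[1,-50,0,7,-5],[1,-100,0,14,-10],[1,-150,0,20,-15],[1,-200,0,26,-20],[1,-245,0,33,-24],[1,-245,-50,33,-24],[1,-245,-100,33,-24],[1,-245,-150,33,-24]]}}

```text
time: 5.4
ee_pos: [0.4072, 0.4537, 0.6699]
tool_rot: [[0.729, 0.126, 0.672], [-0.684, 0.164, 0.711], [-0.021, -0.978, 0.206]]
contact_force: [0.0, 2.0, -0.1]
width: 0.0867
```

```bash
python3 -c "
from h import *
o=env.get_obs(); print(o['time'],o['q'].round(3),o['ee_pos'].round(4)); print(o['tool_rot'].round(3))"
```

```text
5.4 [-1.25   0.327  0.72   0.615 -0.32   2.052 -1.514] [0.4072 0.4537 0.6699]
[[ 0.729  0.126  0.672]
 [-0.684  0.164  0.711]
 [-0.021 -0.978  0.206]]
```

{"name": "move_arm", "arguments": {"series": [[1,0,-30,0,0],[1,0,-60,0,0],[1,0,-90,0,0],[1,0,-120,0,0],[1,0,-150,0,0],[1,0,-180,0,0],[1,0,-210,0,0],[1,0,-210,0,0]]}}

```text
time: 6.4
ee_pos: [0.366, 0.4044, 0.728]
tool_rot: [[0.728, 0.181, 0.662], [-0.686, 0.224, 0.693], [-0.023, -0.958, 0.287]]
contact_force: [0.2, 0.3, -0.5]
width: 0.0868
```

```bash
python3 -c "
from h import *
o=env.get_obs(); print(o['time'],o['q'].round(3),o['ee_pos'].round(4)); print(o['tool_rot'].round(3))"
```

```text
6.4 [-1.103  0.16   0.319  0.643 -0.088  2.053 -1.606] [0.366  0.4044 0.728 ]
[[ 0.728  0.181  0.662]
 [-0.686  0.224  0.693]
 [-0.023 -0.958  0.287]]
```

{"name": "move_arm", "arguments": {"series": [[1,0,20,0,0],[1,0,40,0,0],[1,0,60,0,0],[1,0,80,0,0],[1,0,100,0,0],[1,0,120,0,0],[1,0,120,0,0],[1,0,120,0,0]]}}

```text
time: 7.4
ee_pos: [0.3879, 0.4315, 0.614]
tool_rot: [[0.728, 0.182, 0.661], [-0.686, 0.225, 0.692], [-0.023, -0.957, 0.288]]
contact_force: [-0.1, 0.4, -0.1]
width: 0.0871
```

```bash
python3 -c "
from h import *
o=env.get_obs(); print(o['time'],o['q'].round(3),o['ee_pos'].round(4)); print(o['tool_rot'].round(3))"
```

```text
7.4 [-1.148  0.041  0.284  1.046 -0.019  1.762 -1.632] [0.3879 0.4315 0.614 ]
[[ 0.728  0.182  0.661]
 [-0.686  0.225  0.692]
 [-0.023 -0.957  0.288]]
```

{"name": "move_arm", "arguments": {"series": [[1,0,-20,40,0],[1,0,-40,80,0],[1,0,-60,120,0],[1,0,-70,160,0],[1,0,-80,200,0],[1,0,-90,240,0],[1,0,-100,270,0],[1,0,-100,270,0]]}}

```text
time: 8.4
ee_pos: [0.4957, 0.5403, 0.6808]
tool_rot: [[0.728, 0.221, 0.649], [-0.685, 0.267, 0.677], [-0.024, -0.938, 0.346]]
contact_force: [-0.4, -0.4, -0.1]
width: 0.087
```

```bash
cat > st.py <<'E'
from h import *
o=env.get_obs(); print(o['time'],o['q'].round(3),o['ee_pos'].round(4)); print(o['tool_rot'].round(3)); y=o['tool_rot'][:,1]
print("tilt",np.degrees(np.arccos(-y[2])),"az",np.degrees(np.arctan2(y[1],y[0])), "F",np.round(o['contact_force'],2),o['width'])
E
python3 st.py
```

```text
8.4 [-0.906  0.609  0.414  0.135 -0.372  2.053 -1.598] [0.4957 0.5403 0.6808]
[[ 0.728  0.221  0.649]
 [-0.685  0.267  0.677]
 [-0.024 -0.938  0.346]]
tilt 20.30259967946984 az 50.42340925256096 F [-0.38 -0.38 -0.15] 0.08703801496884922
```

{"name": "move_arm", "arguments": {"series": [[1,0,-40,-4,0],[1,0,-80,-8,0],[1,0,-120,-12,0],[1,0,-160,-16,0],[1,0,-200,-20,0],[1,0,-240,-25,0],[1,0,-280,-25,0],[1,0,-320,-25,0]]}}

```text
time: 9.4
ee_pos: [0.3937, 0.4253, 0.7821]
tool_rot: [[0.728, 0.265, 0.632], [-0.685, 0.317, 0.656], [-0.026, -0.91, 0.413]]
contact_force: [-0.7, -0.6, -0.5]
width: 0.087
```

```bash
python3 st.py
```

```text
9.4 [-0.996  0.251  0.268  0.418 -0.132  2.053 -1.597] [0.3937 0.4253 0.7821]
[[ 0.728  0.265  0.632]
 [-0.685  0.317  0.656]
 [-0.026 -0.91   0.413]]
tilt 24.432008838474864 az 50.09230613897712 F [-0.65 -0.64 -0.53] 0.08702825231415992
```

{"name": "move_arm", "arguments": {"series": [[1,0,-40,20,0],[1,0,-80,40,0],[1,0,-120,60,0],[1,0,-160,80,0],[1,0,-200,100,0],[1,0,-240,120,0],[1,0,-280,140,0],[1,0,-320,160,0]]}}

```text
time: 10.4
ee_pos: [0.3745, 0.3995, 0.821]
tool_rot: [[0.729, 0.309, 0.611], [-0.684, 0.365, 0.632], [-0.028, -0.878, 0.477]]
contact_force: [-0.7, -0.1, 0.4]
width: 0.0869
```

```bash
python3 st.py
```

```text
10.4 [-1.027  0.195  0.307  0.402 -0.135  2.053 -1.594] [0.3745 0.3995 0.821 ]
[[ 0.729  0.309  0.611]
 [-0.684  0.365  0.632]
 [-0.028 -0.878  0.477]]
tilt 28.559988402694913 az 49.71392955815764 F [-0.69 -0.14  0.43] 0.08689485025238658
```

{"name": "move_arm", "arguments": {"series": [[1,0,-40,30,0],[1,0,-90,60,0],[1,0,-140,90,0],[1,0,-190,120,0],[1,0,-240,160,0],[1,0,-290,200,0],[1,0,-340,240,0],[1,0,-390,280,0]]}}

```text
time: 11.4
ee_pos: [0.3668, 0.3856, 0.8543]
tool_rot: [[0.729, 0.351, 0.587], [-0.684, 0.409, 0.604], [-0.029, -0.842, 0.538]]
contact_force: [-0.8, 0.1, 0.2]
width: 0.0869
```

```bash
python3 st.py
```

```text
11.4 [-1.026  0.181  0.331  0.345 -0.154  2.053 -1.59 ] [0.3668 0.3856 0.8543]
[[ 0.729  0.351  0.587]
 [-0.684  0.409  0.604]
 [-0.029 -0.842  0.538]]
tilt 32.6310819061742 az 49.411559782110544 F [-0.83  0.07  0.16] 0.08694353301512292
```

```bash
cat >> h.py <<'E'
def delta(target,o=None):
    o=o or env.get_obs(); return ((np.array(target)-o["ee_pos"])@o["tool_rot"]*1e3).round(1)
def inS(p,w):
    w=np.atleast_2d(w); d=w[:,:2]-p[:2]; a,b=np.cos(p[2]),np.sin(p[2]); return np.c_[a*d[:,0]+b*d[:,1],-b*d[:,0]+a*d[:,1],w[:,2]]
p=np.load("scope.npy")
E
python3 - <<'E'
from h import *
o=env.get_obs();R=o["tool_rot"]
tab=S2W(p,[-.031,-.05,.055])[0]; tcp=tab-.005*R[:,2]; pre=tcp-.13*R[:,1]
print(tab,tcp,pre)
for w in ((.40,-.10,.55),pre): print(delta(w))
E
```

```text
[0.56928138 0.01222219 0.055     ] [0.56634413 0.00920162 0.05230766] [ 0.52073585 -0.0440322   0.16178846]
[ 364.9   69.  -437.7]
[ 425.8  461.3 -542. ]
```

{"name": "move_arm", "arguments": {"series": [[0.6,38,10,-46,0],[0.4,76,20,-92,0],[0.35,114,30,-138,0],[0.35,152,40,-184,0],[0.35,190,50,-230,0],[0.35,228,60,-276,0],[0.35,266,70,-322,0],[0.35,304,80,-368,0]]}}

```text
time: 12.4
ee_pos: [0.3891, 0.1492, 0.7049]
tool_rot: [[0.735, 0.337, 0.588], [-0.677, 0.402, 0.616], [-0.029, -0.852, 0.524]]
contact_force: [0.6, -0.1, 0.8]
width: 0.0309
```

```bash
python3 st.py; python3 -c "
from h import *
o=env.get_obs();R=o['tool_rot']
tab=S2W(p,[-.031,-.05,.055])[0]; tcp=tab-.005*R[:,2]
print(delta((.43,-.13,.40)),delta(tcp-.13*R[:,1]))"
```

```text
12.4 [-0.003 -0.299 -0.065  1.213 -0.418  1.801 -1.007] [0.3891 0.1492 0.7049]
[[ 0.735  0.337  0.588]
 [-0.677  0.402  0.616]
 [-0.029 -0.852  0.524]]
tilt 31.620883488786813 az 50.03408844398824 F [ 0.63 -0.07  0.78] 0.030889472052310265
[ 228.   161.2 -307.6] [ 244.   429.1 -323.6]
```

```bash
python3 -c "
from h import *
print(delta((.43,.05,.58)),delta((.47,-.10,.40)))"
```

```text
[ 100.9   80.3 -102.4] [ 237.1  186.8 -265.6]
```

{"name": "move_arm", "arguments": {"series": [[0.35,33,27,-34,0],[0.35,66,54,-68,0],[0.35,100,80,-102,0],[0.35,128,102,-135,0],[0.35,156,124,-168,0],[0.35,184,146,-202,0],[0.35,212,168,-235,0],[0.35,237,187,-265,0]]}}

```text
time: 13.4
ee_pos: [0.47, -0.1005, 0.3983]
tool_rot: [[0.734, 0.336, 0.59], [-0.679, 0.401, 0.615], [-0.03, -0.852, 0.522]]
contact_force: [-0.2, 0.2, -0.5]
width: 0.0302
```

```bash
python3 st.py; python3 -c "
from h import *
o=env.get_obs();R=o['tool_rot']
tab=S2W(p,[-.031,-.05,.055])[0]; tcp=tab-.005*R[:,2]
print(delta(tcp-.13*R[:,1]))"
```

```text
13.4 [ 0.536 -0.188  0.009  1.77  -0.544  1.482 -0.182] [ 0.47   -0.1005  0.3983]
[[ 0.734  0.336  0.59 ]
 [-0.679  0.401  0.615]
 [-0.03  -0.852  0.522]]
tilt 31.555442572578396 az 50.06622886009946 F [-0.19  0.25 -0.46] 0.030185422283682723
[  6.8 241.1 -56.3]
```

{"name": "move_arm", "arguments": {"series": [[0.35,2,40,-20,0],[0.35,4,90,-40,0],[0.35,6,140,-56,0],[0.35,7,180,-56,0],[0.35,7,220,-56,0],[0.35,7,241,-56,0],[0.35,7,241,-56,0],[0.35,7,241,-56,0]]}}

```text
time: 14.4
ee_pos: [0.5236, -0.0426, 0.1661]
tool_rot: [[0.734, 0.338, 0.589], [-0.679, 0.401, 0.615], [-0.029, -0.852, 0.523]]
contact_force: [0.4, 0.4, 0.1]
width: 0.0307
```

```bash
python3 st.py; python3 -c "
from h import *
snap('wrist','w4'); snap('scene','s4'); snap('side','d4')
zoom('s4',220,120,390,280,4.6,'s4z'); zoom('d4',200,80,350,260,4,'d4z')
o=env.get_obs();R=o['tool_rot']
tab=S2W(p,[-.031,-.05,.055])[0]; tcp=tab-.005*R[:,2]
print(delta(tcp))"
```

```text
14.4 [ 0.455 -0.012 -0.082  2.084 -0.641  0.981 -0.04 ] [ 0.5236 -0.0426  0.1661]
[[ 0.734  0.338  0.589]
 [-0.679  0.401  0.615]
 [-0.029 -0.852  0.523]]
tilt 31.600490322119917 az 49.90054796167521 F [0.4  0.42 0.14] 0.030702557072370705
[ -0.9 132.4  -2.7]
```

View pics/w4.png

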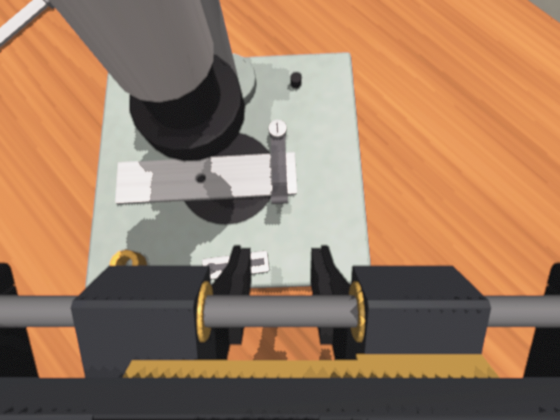

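View pics/s4z.png

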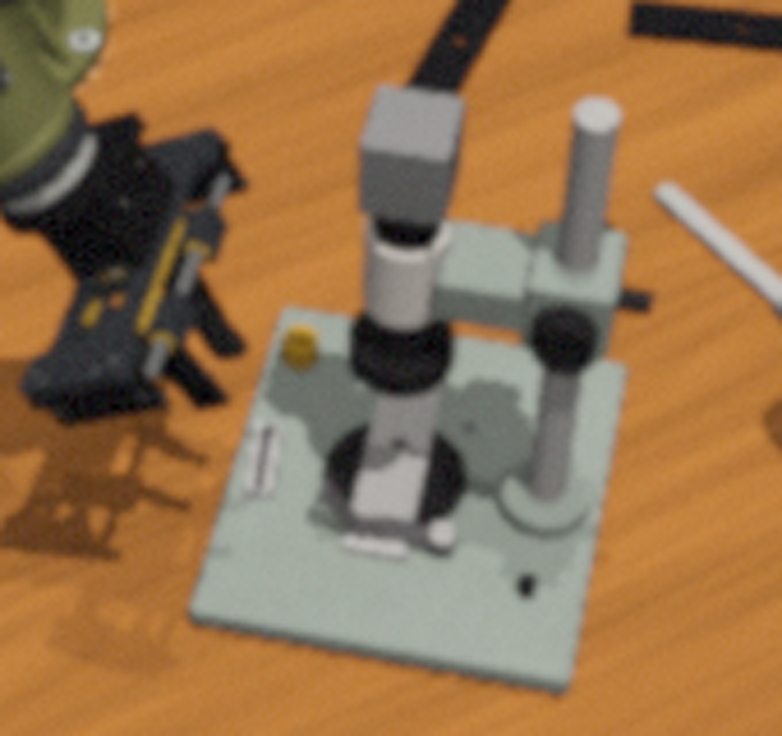

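View pics/d4z.png

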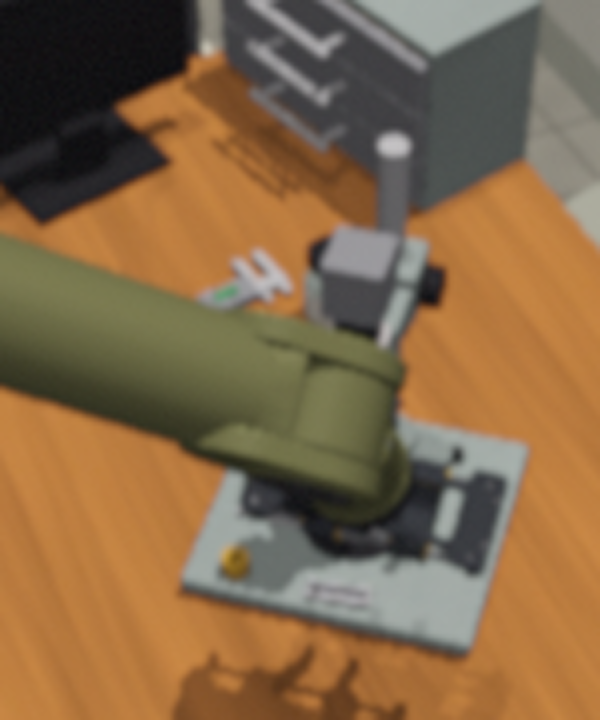

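Run:
```python
from h import *
zoom("w4",80,40,380,290,2.6,"w4a"); zoom("w4",230,110,310,215,7,"w4b"); zoom("w4",100,140,320,240,3.6,"w4c")
```

```text
(no output)
```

View pics/w4a.png

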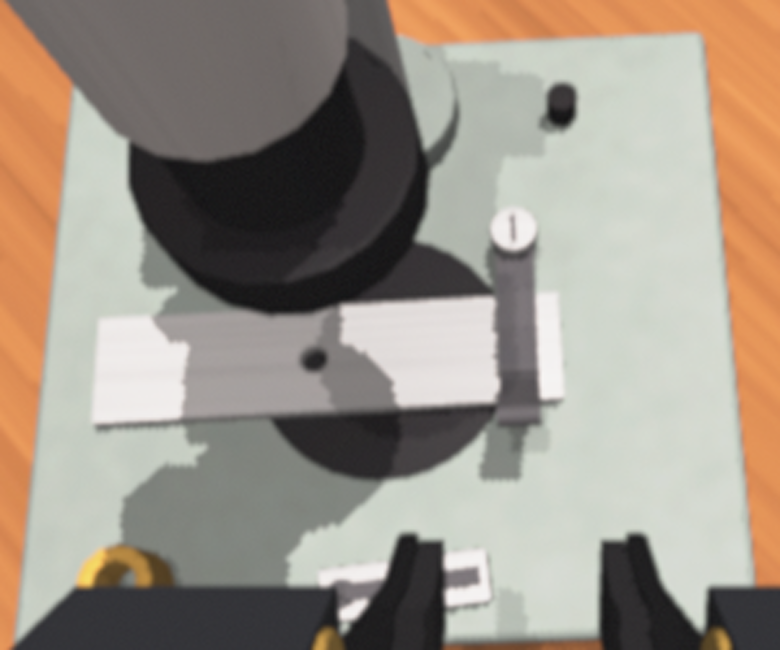

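View pics/w4b.png

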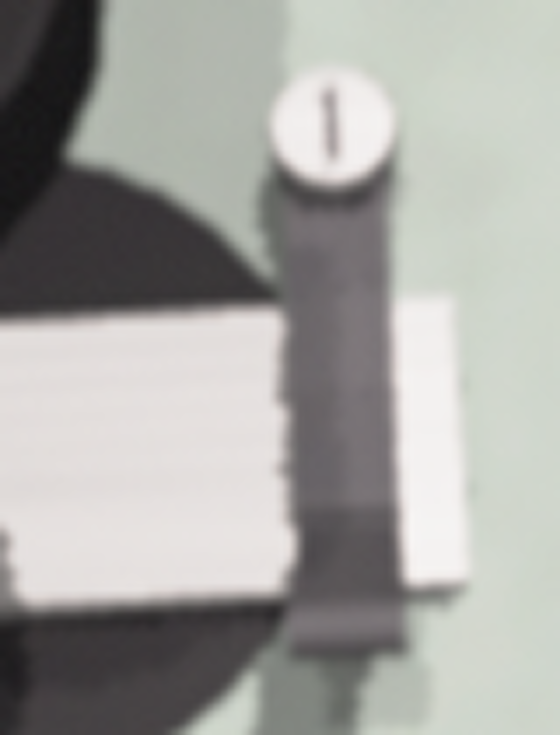

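View pics/w4c.png

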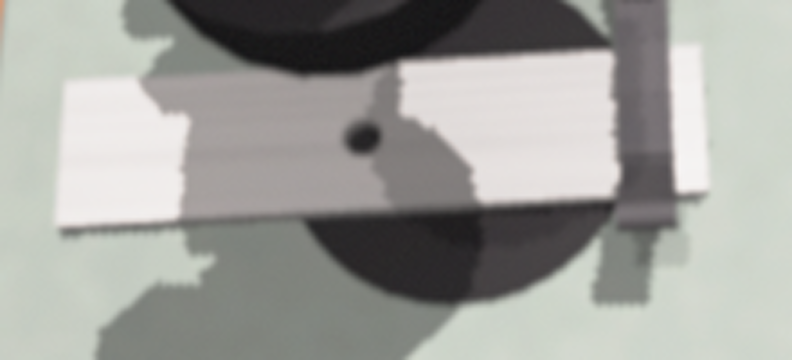

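```bash
cat > fit4.py <<'E'
from h import *
c=load("w4")
A=lambda l:np.array(l,float)/2.6+[80,40]; B=lambda l:np.array(l,float)/7+[230,110]; D=lambda l:np.array(l,float)/3.6+[100,140]
right=A([[703,60],[727,300],[750,560]]); left=A([[70,140],[45,390],[22,610]]); back=A([[690,33],[470,43]]); front=A([[560,641],[470,641]])
scr=B([[333,126]])
def f(q):
    g=lambda u,z=.022: inS(q,onz(c,u,z))
    return np.r_[g(right)[:,1]+.13,g(left)[:,1]-.13,g(back)[:,0]-.135,g(front)[:,0]+.105,(g(scr,.041)[0,:2]-[.04,-.05])]
r=least_squares(f,p,loss='soft_l1',f_scale=.001);print(r.x,np.degrees(r.x[2]),(f(r.x)*1e3).round(1))
q=r.x;np.save("scope4.npy",q)
g=lambda u,z:(inS(q,onz(c,u,z))*1e3).round(1)[:,:2].tolist()
print("hole",g(D([[361,136]]),.028))
print("disc front",g(D([[460,302]]),.022), "disc right edge under screw", g(B([[283,295]]),.022))
print("strip corners -y: ",g(B([[452,297],[466,585]]),.028)," +y:",g(D([[64,80],[58,226]]),.028))
print("roll L/R outer bottom",g(B([[290,650],[405,650]]),.058),"top line",g(B([[295,605],[402,605]]),.064))
E
python3 fit4.py
```

```text
[0.55253192 0.06757053 0.85526068] 49.002827472391935 [ 2.6  2.   2.4 -3.1 -3.5 -3.5 -1.7 -1.6  0.7  1.6  0.3  0.1]
hole [[-1.3, 25.1]]
disc front [[-45.6, -0.3]] disc right edge under screw [[24.5, -41.7]]
strip corners -y:  [[20.6, -65.1], [-20.5, -65.3]]  +y: [[17.8, 105.8], [-22.8, 103.8]]
roll L/R outer bottom [[-36.5, -43.2], [-37.0, -56.9]] top line [[-32.6, -44.2], [-33.1, -56.7]]
```

```bash
sed -i 's#scope.npy")#scope4.npy")#' h.py; python3 -c "
from h import *
o=env.get_obs();R=o['tool_rot']
tab=S2W(p,[-.031,-.05,.055])[0]; tcp=tab-.004*R[:,2]
print(delta(tcp)); print('x az in scope',np.degrees(np.arctan2(R[1,0],R[0,0]))-np.degrees(p[2]))
for d in ('x','z'): pass
# ring clearance of body face at tcp
import numpy as np
inv=inS(p,tcp+R[:,2]*.0375+np.outer(np.linspace(-.2,-.05,16),R[:,1])+0*R[:,0])
print((inv*1e3).round(0).tolist())"
```

```text
[  0.2 132.3  -1.9]
x az in scope -91.78084711434366
[[-107.0, -53.0, 243.0], [-102.0, -53.0, 234.0], [-97.0, -53.0, 226.0], [-92.0, -53.0, 217.0], [-86.0, -53.0, 209.0], [-81.0, -52.0, 200.0], [-76.0, -52.0, 192.0], [-71.0, -52.0, 183.0], [-65.0, -52.0, 175.0], [-60.0, -52.0, 166.0], [-55.0, -52.0, 158.0], [-50.0, -52.0, 149.0], [-44.0, -52.0, 141.0], [-39.0, -52.0, 132.0], [-34.0, -52.0, 124.0], [-29.0, -52.0, 115.0]]
```

{"name": "move_arm", "arguments": {"series": [[0.35,0,25,-1,0],[0.35,0,50,-2,0],[0.35,0,75,-2,0],[0.35,0,95,-2,0],[0.35,0,110,-2,0],[0.35,0,122,-2,0],[0.35,0,132,-2,0],[0.35,0,132,-2,0]]}}

```text
time: 15.55
ee_pos: [0.5663, 0.0103, 0.0514]
tool_rot: [[0.735, 0.336, 0.59], [-0.678, 0.402, 0.616], [-0.03, -0.852, 0.523]]
contact_force: [-0.1, 0.2, -0.1]
width: 0.0304
```

```bash
python3 st.py; python3 -c "
from h import *
snap('wrist','w5'); snap('scene','s5')
zoom('s5',220,120,390,280,4.6,'s5z'); zoom('w5',180,160,400,320,3.6,'w5z')"
```

```text
15.55 [ 0.38   0.203 -0.157  2.124 -0.753  0.699  0.037] [0.5663 0.0103 0.0514]
[[ 0.735  0.336  0.59 ]
 [-0.678  0.402  0.616]
 [-0.03  -0.852  0.523]]
tilt 31.575208180973966 az 50.1532388251869 F [-0.12  0.18 -0.06] 0.030388443137319053
```

View pics/w5.png

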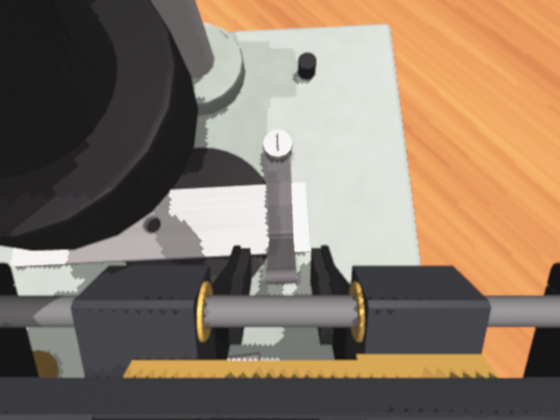

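View pics/s5z.png

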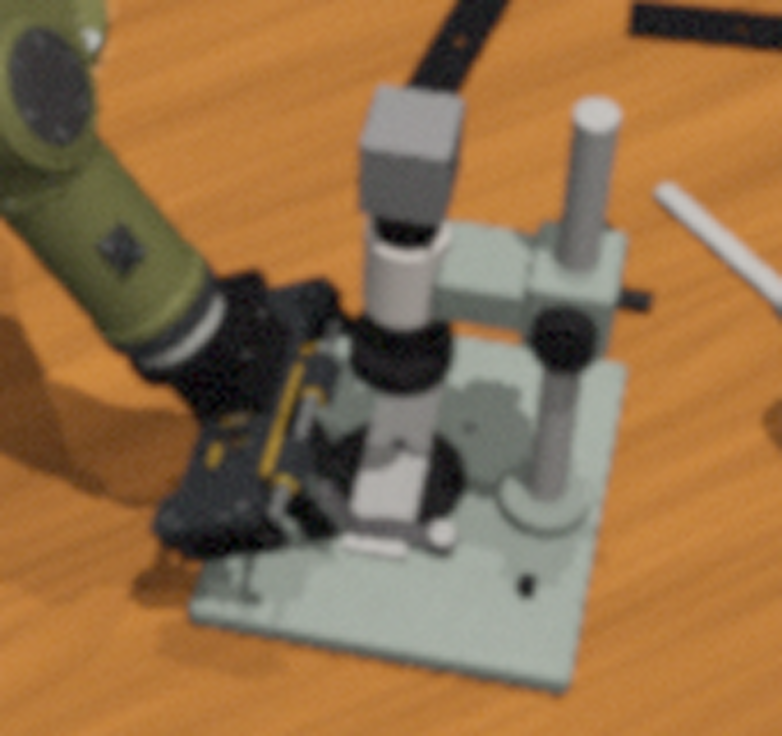

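View pics/w5z.png

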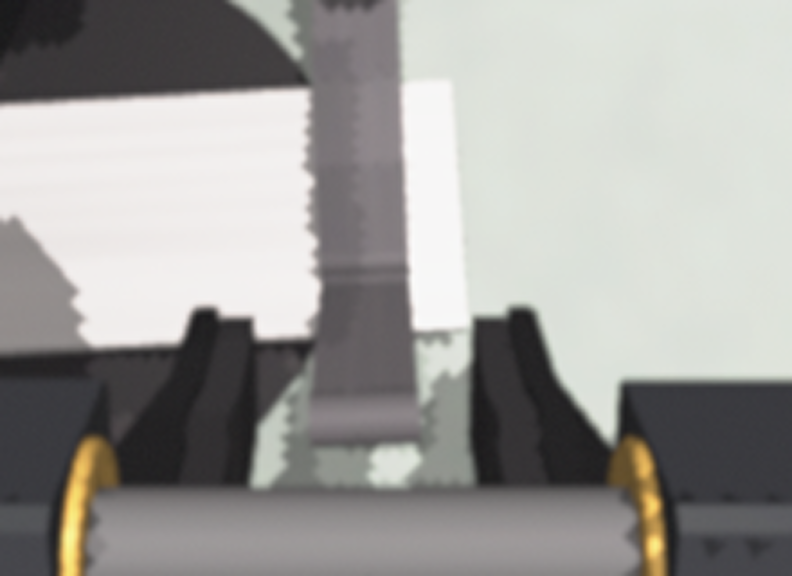

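{"name": "move_arm", "arguments": {"series": [[0.1,0,0,0,0],[0.1,0,0,0,0],[0.1,0,0,0,0],[0.1,0,0,0,0],[0.1,0,0,0,0],[0.1,0,0,0,0],[0.1,0,0,0,0],[0.1,0,0,0,0]]}}

```text
time: 16.65
ee_pos: [0.5667, 0.0097, 0.052]
tool_rot: [[0.734, 0.337, 0.589], [-0.678, 0.401, 0.616], [-0.029, -0.852, 0.523]]
contact_force: [-2.3, -2.1, 3.6]
width: 0.0131
```

```bash
python3 st.py
```

```text
16.65 [ 0.381  0.202 -0.156  2.123 -0.753  0.699  0.037] [0.5667 0.0097 0.052 ]
[[ 0.734  0.337  0.589]
 [-0.678  0.401  0.616]
 [-0.029 -0.852  0.523]]
tilt 31.591651750222923 az 49.99367942003923 F [-2.25 -2.07  3.6 ] 0.013088086098685309
```

{"name": "move_arm", "arguments": {"series": [[0.1,0,-1,1,0],[0.1,0,-2,2,0],[0.1,0,-3,3,0],[0.1,0,-4,4,0],[0.1,0,-5,5,0],[0.1,0,-6,7,0],[0.1,0,-6,7,0],[0.1,0,-6,7,0]]}}

```text
time: 17.65
ee_pos: [0.5682, 0.0122, 0.0604]
tool_rot: [[0.735, 0.335, 0.589], [-0.677, 0.402, 0.616], [-0.03, -0.852, 0.523]]
contact_force: [2.0, 2.9, -7.2]
width: 0.0131
```

```bash
python3 st.py; python3 -c "
from h import *
snap('wrist','w6');snap('scene','s6'); zoom('w6',120,110,400,320,2.8,'w6z');zoom('s6',220,160,390,280,4.6,'s6z')"
```

```text
17.65 [ 0.375  0.19  -0.155  2.116 -0.74   0.713  0.014] [0.5682 0.0122 0.0604]
[[ 0.735  0.335  0.589]
 [-0.677  0.402  0.616]
 [-0.03  -0.852  0.523]]
tilt 31.576043178252625 az 50.161840549601195 F [ 2.01  2.94 -7.22] 0.01311304742604895
```

View pics/w6z.png

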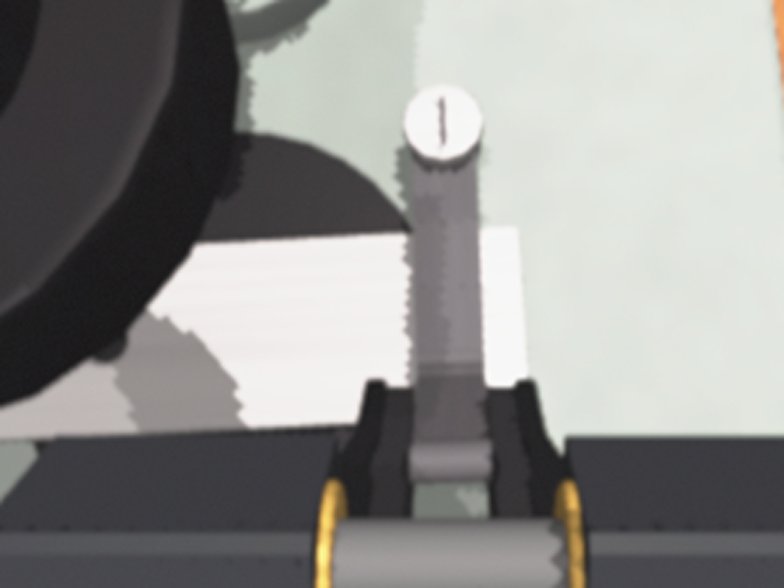

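View pics/s6z.png

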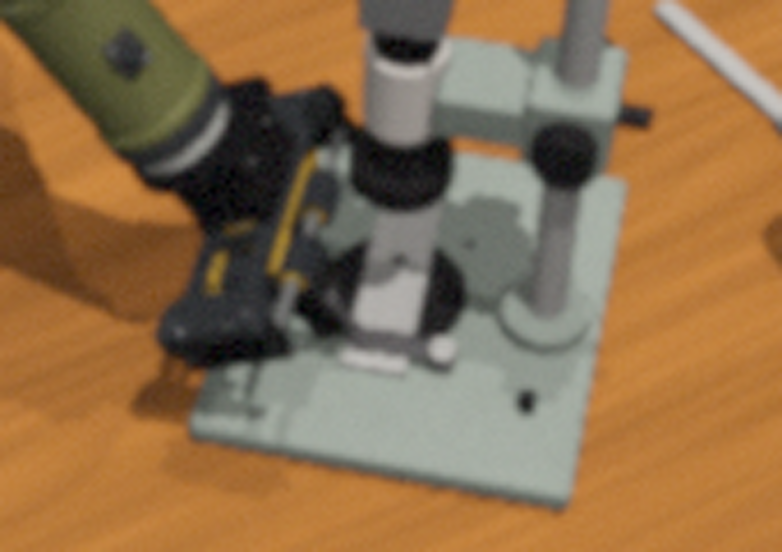

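```bash
cat > swing.py <<'E'
from h import *
from scipy.spatial.transform import Rotation as Ro
from scipy.optimize import minimize_scalar
def body_pts():
    P=[]
    for x in np.linspace(-.095,.095,20):
        for z in (-.0375,.0375):
            for y in np.linspace(-.2,-.059,30): P.append((x,y,z))
    return np.array(P)
BP=body_pts()
def clear(R,t):
    w=inS(p,BP@R.T+t); h=w[:,2]-.022; r=np.hypot(w[:,0],w[:,1])
    m=h>117; m=h>.117
    lim=np.where(h<.17,.033,.0285)
    col=np.hypot(w[:,0]-.098,w[:,1])-.0125
    return ((r-lim)[m].min() if m.any() else 9)*1e3, col.min()*1e3
def swing(o,s,das,fix=None):
    R0=o["tool_rot"]; piv=S2W(p,[.04,-.05,0])[0]; g0=o["ee_pos"]+R0@s
    for i,a in enumerate(das):
        Z=Ro.from_euler('z',a).as_matrix()
        tgt=Z@R0[:,0]
        fn=lambda f:-((R0@Ro.from_euler('y',f).as_matrix())[:,0]@tgt)
        f=minimize_scalar(fn,bounds=(-2,2),method='bounded').x
        R=R0@Ro.from_euler('y',f).as_matrix()
        g=piv+Z@(g0-piv); g[2]=g0[2]; t=g-R@s
        d=(t-o["ee_pos"])@R0*1e3
        print(round(a,2),d.round(1),"tw",round(np.degrees(f),1),"mis",round(np.degrees(np.arccos(R[:,0]@tgt)),1),"clr",np.round(clear(R,t),1), "tcp",t.round(3))
if __name__=="__main__":
    swing(env.get_obs(),np.array([0,0,.004]),np.arange(0,1.3,.1))
E
python3 swing.py
```

```text
0.0 [-0. -0.  0.] tw -0.0 mis nan clr [  1.2 114.4] tcp [0.568 0.012 0.06 ]
0.1 [7.1 0.  0.4] tw -4.9 mis 3.0 clr [  7.3 118. ] tcp [0.574 0.008 0.06 ]
0.2 [14.2  0.4  1.5] tw -9.8 mis 6.0 clr [ 10.8 121. ] tcp [0.58  0.004 0.06 ]
0.3 [21.1  1.1  3.1] tw -14.7 mis 9.0 clr [ 16.8 123.5] tcp [0.586 0.    0.06 ]
0.4 [27.8  2.2  5.4] tw -19.7 mis 11.9 clr [ 21.  125.4] tcp [ 0.593 -0.002  0.061]
0.5 [34.3  3.6  8.1] tw -24.9 mis 14.7 clr [ 26.  126.7] tcp [ 0.599 -0.005  0.061]
0.6 [40.4  5.3 11.5] tw -30.1 mis 17.4 clr [ 31.6 127.3] tcp [ 0.606 -0.006  0.061]
0.7 [46.1  7.4 15.3] tw -35.5 mis 20.1 clr [ 34.9 127.2] tcp [ 0.614 -0.007  0.061]
0.8 [51.3  9.7 19.6] tw -41.0 mis 22.5 clr [ 38.9 126.4] tcp [ 0.621 -0.007  0.061]
0.9 [56.1 12.3 24.3] tw -46.8 mis 24.8 clr [ 43.2 124.5] tcp [ 0.628 -0.006  0.061]
1.0 [60.3 15.1 29.4] tw -52.7 mis 26.9 clr [ 45.2 121.6] tcp [ 0.635 -0.004  0.061]
1.1 [63.8 18.1 34.9] tw -58.8 mis 28.7 clr [ 48.6 117.5] tcp [ 0.642 -0.002  0.061]
1.2 [66.8 21.3 40.6] tw -65.2 mis 30.2 clr [ 51.1 111.9] tcp [0.648 0.    0.062]swing.py:27: RuntimeWarning: invalid value encountered in arccos
  print(round(a,2),d.round(1),"tw",round(np.degrees(f),1),"mis",round(np.degrees(np.arccos(R[:,0]@tgt)),1),"clr",np.round(clear(R,t),1), "tcp",t.round(3))
```

{"name": "move_arm", "arguments": {"series": [[0.1,6,0,0,-4],[0.1,12,0,1,-8.5],[0.1,18,1,2,-12.5],[0.1,24,1.5,4,-17],[0.1,30,2.6,6,-21.5],[0.1,36,4,9,-26],[0.1,41,5.5,12,-31],[0.1,46,7,15,-35.5]]}}

```text
time: 18.75
ee_pos: [0.6112, -0.0063, 0.0603]
tool_rot: [[0.942, 0.331, 0.05], [-0.19, 0.404, 0.895], [0.276, -0.853, 0.444]]
contact_force: [-4.9, 2.4, -2.8]
width: 0.0157
```

```bash
python3 st.py; python3 -c "
from h import *
snap('wrist','w7');snap('scene','s7'); zoom('s7',220,160,390,280,4.6,'s7z')"
```

```text
18.75 [ 0.434  0.282 -0.209  2.002 -0.68   0.731  0.596] [ 0.6112 -0.0063  0.0603]
[[ 0.942  0.331  0.05 ]
 [-0.19   0.404  0.895]
 [ 0.276 -0.853  0.444]]
tilt 31.50987707372124 az 50.68826864725427 F [-4.88  2.38 -2.8 ] 0.015653878216524756
```

View pics/w7.png

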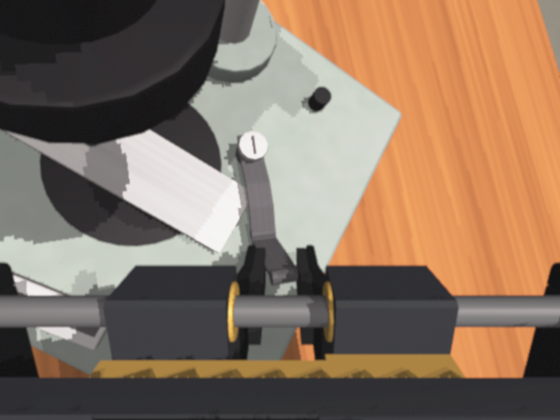

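View pics/s7z.png

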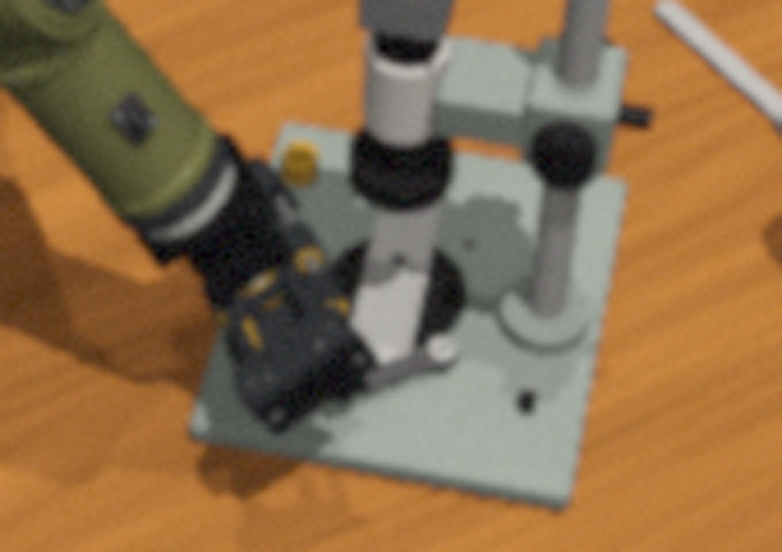

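Run:
```python
import numpy as np
from scipy.spatial.transform import Rotation as Ro
D={.7:(46,7,15,-35.5),.8:(51.3,9.7,19.6,-41),.9:(56.1,12.3,24.3,-46.8),1.0:(60.3,15.1,29.4,-52.7),1.1:(63.8,18.1,34.9,-58.8),1.2:(66.8,21.3,40.6,-65.2)}
b=np.array(D[.7]);Q=Ro.from_euler('y',-35.5,degrees=True).as_matrix()
for a in D: d=np.array(D[a])-b; print(a,(d[:3]@Q).round(1),d[3])
```

```text
0.7 [0. 0. 0.] 0.0
0.8 [7.  2.7 0.7] -5.5
0.9 [13.6  5.3  1.7] -11.299999999999997
1.0 [20.   8.1  3.4] -17.200000000000003
1.1 [26.  11.1  5.9] -23.299999999999997
1.2 [31.8 14.3  8.8] -29.700000000000003
```

{"name": "move_arm", "arguments": {"series": [[0.1,5,2,0.5,-4],[0.1,10,4,1,-8.5],[0.1,15,6,2,-12.5],[0.1,20,8,3.4,-17],[0.1,24,10,5,-21.5],[0.1,28,12.3,7,-25.5],[0.1,32,14.3,9,-30],[0.1,32,14.3,9,-30]]}}

```text
time: 19.85
ee_pos: [0.648, 0.0011, 0.0618]
tool_rot: [[0.842, 0.334, -0.423], [0.278, 0.403, 0.872], [0.462, -0.852, 0.246]]
contact_force: [-4.5, 1.8, -1.8]
width: 0.0173
```

```bash
python3 st.py; python3 -c "
from h import *
snap('wrist','w8');snap('scene','s8'); zoom('s8',220,160,390,280,4.6,'s8z')"
```

```text
19.85 [ 0.464  0.344 -0.283  1.922 -0.615  0.714  1.035] [0.648  0.0011 0.0618]
[[ 0.842  0.334 -0.423]
 [ 0.278  0.403  0.872]
 [ 0.462 -0.852  0.246]]
tilt 31.576781699121103 az 50.33297409951108 F [-4.5   1.77 -1.82] 0.017326987293193395
```

View pics/w8.png

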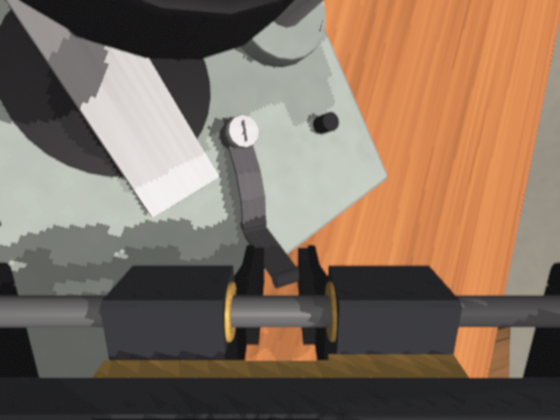

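View pics/s8z.png

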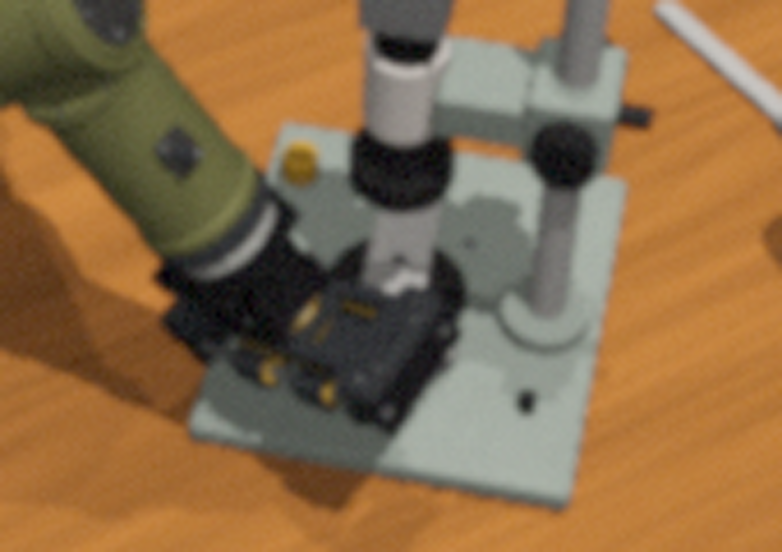

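{"name": "move_arm", "arguments": {"series": [[0.1,-1,2.5,-0.7,0],[0.1,-2.5,5,-1.5,0],[0.1,-4,7.5,-2,0],[0.1,-5,9.5,-2.5,0],[0.1,-5,9.5,-2.5,0],[0.3,-5,9.5,-2.5,0],[0.4,-5,9.5,-2.5,0],[0.4,-5,9.5,-2.5,0]]}}

```text
time: 20.95
ee_pos: [0.6501, -0.0008, 0.0513]
tool_rot: [[0.841, 0.339, -0.422], [0.278, 0.4, 0.874], [0.465, -0.852, 0.242]]
contact_force: [0.7, 0.2, 0.9]
width: 0.033
```

```bash
python3 st.py; python3 -c "
from h import *
snap('wrist','w9')"
```

```text
20.95 [ 0.466  0.362 -0.286  1.925 -0.622  0.691  1.051] [ 0.6501 -0.0008  0.0513]
[[ 0.841  0.339 -0.422]
 [ 0.278  0.4    0.874]
 [ 0.465 -0.852  0.242]]
tilt 31.607726542001423 az 49.696634689855394 F [0.67 0.23 0.9 ] 0.03297758341659576
```

View pics/w9.png

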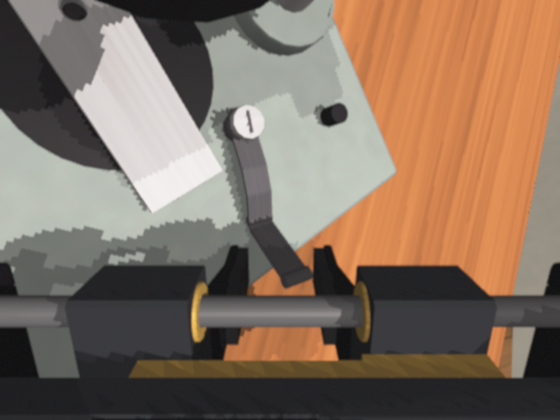

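```bash
cat > push.py <<'E'
from h import *
from swing import clear,Ro
def pushpose(o,yback,h=.0015,xc=-.0025,tb=.052,f=None):
    R0=o["tool_rot"]
    tgt=S2W([0,0,p[2]],[0,-1,0])[0]
    from scipy.optimize import brentq
    def e(f):
        x=(R0@Ro.from_euler('y',f).as_matrix())[:,0]; s=inS([0,0,p[2]],x)[0]; return np.arctan2(-s[0],-s[1])*-1
    fs=np.linspace(-2.5,2.5,200); 
    if f is None:
        best=min(fs,key=lambda q:abs(e(q))); f=brentq(e,best-.1,best+.1)
    R=R0@Ro.from_euler('y',f).as_matrix()
    corner=S2W(p,[xc-.0023,yback,.022+h])[0]
    t=corner-R@np.array([tb,.011,-.0095])
    return R,t,f
if __name__=="__main__":
    o=env.get_obs(); R0=o["tool_rot"]
    for yb,h in ((.120,.10),(.120,.0015),(.105,.0015),(.08,.0015)):
        R,t,f=pushpose(o,yb,h); print(yb,h,"tcp",t.round(4),"d",((t-o["ee_pos"])@R0*1e3).round(1),"tw",round(np.degrees(f),1),"clr",clear(R,t),"vec",inS([0,0,p[2]],R.T)[:,:].round(3).tolist())
    print(np.round(inS(p,o["ee_pos"]),3))
E
python3 push.py
```

```text
0.12 0.1 tcp [0.4212 0.1785 0.1368] d [-102.6  -78.7  273.7] tw 63.4 clr (np.float64(47.80138710973772), np.float64(112.82928377068833)) vec [[0.0, -1.0, -0.008], [0.524, 0.007, -0.852], [0.852, -0.004, 0.524]]
0.12 0.0015 tcp [0.4212 0.1785 0.0383] d [-148.4    5.2  249.8] tw 63.4 clr (np.float64(46.075315347753204), np.float64(112.82928377068833)) vec [[0.0, -1.0, -0.008], [0.524, 0.007, -0.852], [0.852, -0.004, 0.524]]
0.105 0.0015 tcp [0.4325 0.1686 0.0383] d [-141.6    5.1  236.4] tw 63.4 clr (np.float64(31.789578752755858), np.float64(104.30664957400474)) vec [[0.0, -1.0, -0.008], [0.524, 0.007, -0.852], [0.852, -0.004, 0.524]]
0.08 0.0015 tcp [0.4514 0.1522 0.0383] d [-130.3    4.9  214.1] tw 63.4 clr (np.float64(9.099044458448843), np.float64(93.35083880200814)) vec [[0.0, -1.0, -0.008], [0.524, 0.007, -0.852], [0.852, -0.004, 0.524]]
[[ 0.012 -0.118  0.051]]
```

Run:
```python
from push import *
o=env.get_obs(); R0=o["tool_rot"]
for tb in (.03,.038,.044):
  for yb in (.12,.08):
    R,t,f=pushpose(o,yb,.0015,tb=tb); print(tb,yb,t.round(3),np.hypot(*t[:2]).round(3),clear(R,t)[0].round(1))
b=S2W(p,[-.085,.105,.042]); c=load("w4")
for z in (.022,.042): print("bushing",inS(p,onz(c,np.array([[125,577]])/2.6+[80,40],z)).round(3))
R,t,f=pushpose(o,.12,.0015,tb=.044); print(inS(p,t).round(3))
```

```text
0.03 0.12 [0.438 0.164 0.038] 0.468 25.2
0.03 0.08 [0.468 0.138 0.038] 0.488 -7.1
0.038 0.12 [0.432 0.169 0.038] 0.464 32.7
0.038 0.08 [0.462 0.143 0.038] 0.484 -2.0
0.044 0.12 [0.427 0.173 0.038] 0.461 38.4
0.044 0.08 [0.457 0.147 0.038] 0.48 2.5
bushing [[-0.078  0.091  0.022]]
bushing [[-0.08   0.082  0.042]]
[[-0.002  0.164  0.038]]
```

Run:
```python
from push import *
o=env.get_obs(); R0=o["tool_rot"]
R,t,f=pushpose(o,.12,.0015); 
W=[("ret",o["ee_pos"]-.12*R0[:,1],0),("P2",S2W(p,[-.11,-.06,.24])[0],.5),("P3",S2W(p,[-.085,.06,.24])[0],1),("P4",S2W(p,[-.03,.15,.16])[0],1),("pre",t+[0,0,.04],1)]
pt=None
for n,w,fr in W:
    Rw=R0@Ro.from_euler('y',f*fr).as_matrix()
    print(n,w.round(3),np.hypot(*w[:2]).round(3),((w-o["ee_pos"])@R0*1e3).round(0),"tw",round(np.degrees(f*fr),1),"clr",np.round(clear(Rw,w),0))
```

```text
ret [ 0.609 -0.049  0.153] 0.611 [   0. -120.   -0.] tw 0.0 clr [ 80. 146.]
P2 [ 0.526 -0.055  0.24 ] 0.529 [ -32. -225.   51.] tw 31.7 clr [ 91. 194.]
P3 [0.451 0.043 0.24 ] 0.454 [ -67. -211.  167.] tw 63.4 clr [ 56. 170.]
P4 [0.42  0.143 0.16 ] 0.443 [-103. -113.  249.] tw 63.4 clr [ 33. 126.]
pre [0.421 0.178 0.078] 0.457 [-130.  -29.  260.] tw 63.4 clr [ 43. 113.]
```

{"name": "move_arm", "arguments": {"series": [[0.5,0,-50,0,0],[0.6,0,-105,0,0],[0.8,-10,-150,15,10],[1,-22,-190,35,20],[1,-32,-225,55,30],[1,-42,-222,90,40],[1,-52,-218,125,50],[1,-67,-211,165,60]]}}

```text
time: 22.0
ee_pos: [0.4542, 0.0395, 0.2389]
tool_rot: [[0.783, 0.336, 0.524], [-0.622, 0.402, 0.672], [0.015, -0.852, 0.523]]
contact_force: [-20.1, -5.0, 27.6]
width: 0.0867
```

```bash
python3 st.py
python3 - <<'E'
from push import *
snap("wrist","w10")
o=env.get_obs(); R0=o["tool_rot"]
R,t,f=pushpose(o,.12,.0015); print(np.degrees(f))
for w in (S2W(p,[-.03,.15,.16])[0],S2W(p,[-.01,.165,.14])[0],t+[0,0,.04],t): print(w.round(3),((w-o["ee_pos"])@R0*1e3).round(0),clear(R,w)[0])
E
```

```text
22.0 [ 0.418 -0.302 -0.158  2.172 -0.617  1.098 -0.165] [0.4542 0.0395 0.2389]
[[ 0.783  0.336  0.524]
 [-0.622  0.402  0.672]
 [ 0.015 -0.852  0.523]]
tilt 31.56337504849383 az 50.114580349932346 F [-20.11  -5.    27.55] 0.08674403887921546
3.172244851208248
[0.42  0.143 0.16 ] [-85.  94.  11.] 31.845162008244998
[0.421 0.168 0.14 ] [-99. 122.  18.] 40.14481254287118
[0.421 0.178 0.079] [-105.  178.   -7.] 41.64761680638103
[0.421 0.178 0.039] [-105.  212.  -28.] 43.77550970268707
```

View pics/w10.png

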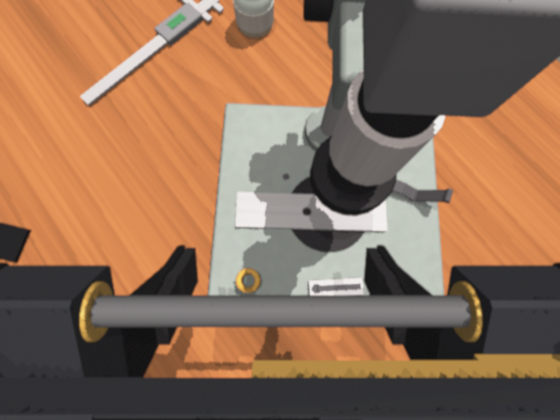

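```bash
python3 -c "
from h import *
snap('scene','s10');snap('side','d10')
o=env.get_obs();print(o['joint_vel'].round(3),o['joint_torque'].round(1))
zoom('s10',150,20,390,280,2.9,'s10z'); zoom('d10',100,20,350,260,2.9,'d10z')"; python3 st.py
```

```text
[ 0.053 -0.003  0.003 -0.049 -0.    -0.012  0.042] [ -1.1 -14.    1.4 -30.4  -2.4  -0.3  -0.5]
22.15 [ 0.412 -0.3   -0.157  2.173 -0.617  1.098 -0.157] [0.4534 0.0419 0.2376]
[[ 0.791  0.331  0.515]
 [-0.612  0.404  0.68 ]
 [ 0.017 -0.853  0.522]]
tilt 31.5122944075279 az 50.6565894521657 F [ 0.54 -0.16  0.89] 0.08697534700410339
```

View pics/s10z.png

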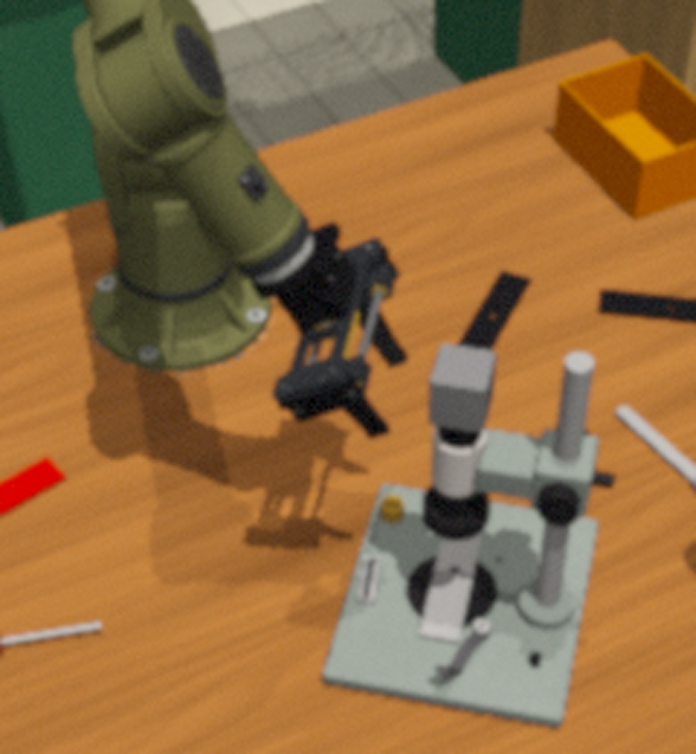

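View pics/d10z.png

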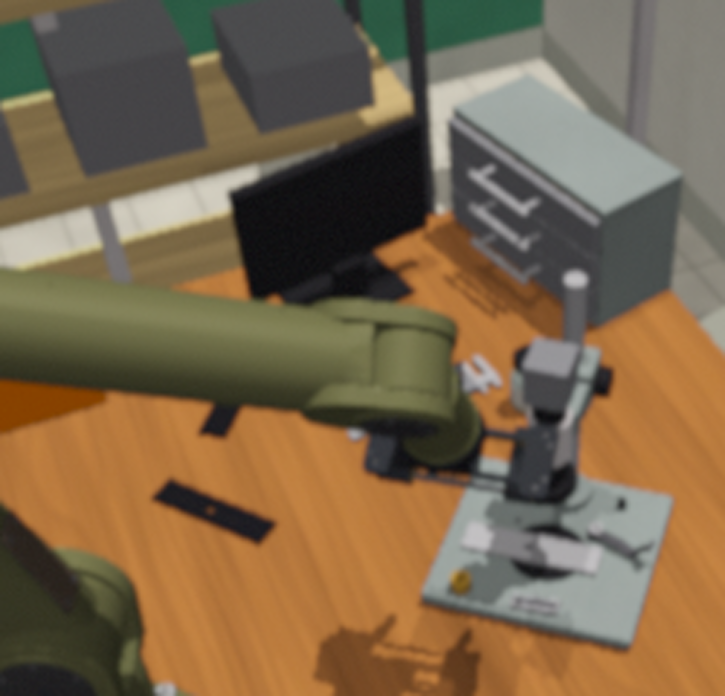

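{"name": "move_arm", "arguments": {"series": [[1,-15,14,2,0],[1,-30,30,5,0],[1,-48,50,8,1],[1,-65,70,11,2],[1,-82,95,14,3],[1,-95,118,15,3],[1,-100,130,12,3],[1,-102,140,6,3]]}}

```text
time: 23.15
ee_pos: [0.425, 0.1629, 0.1213]
tool_rot: [[0.76, 0.337, 0.556], [-0.65, 0.402, 0.645], [-0.007, -0.851, 0.525]]
contact_force: [-0.1, 0.1, 0.0]
width: 0.0867
```

```bash
python3 st.py
python3 - <<'E'
from push import *
snap("wrist","w11");snap("scene","s11")
o=env.get_obs(); R0=o["tool_rot"]
R,t,f=pushpose(o,.12,.0015); print(np.degrees(f))
for w in (t+[0,0,.04],t): print(w.round(3),((w-o["ee_pos"])@R0*1e3).round(0),clear(R,w)[0])
E
```

```text
23.15 [ 0.062 -0.277 -0.188  2.408 -0.679  0.696 -0.376] [0.425  0.1629 0.1213]
[[ 0.76   0.337  0.556]
 [-0.65   0.402  0.645]
 [-0.007 -0.851  0.525]]
tilt 31.641363887541093 az 50.0742736371622 F [-0.11  0.12  0.02] 0.08672587826627537
0.5038697781906419
[0.421 0.178 0.079] [-12.  41. -13.] 42.82640814257169
[0.421 0.178 0.039] [-11.  75. -34.] 45.38403538286602
```

View pics/w11.png

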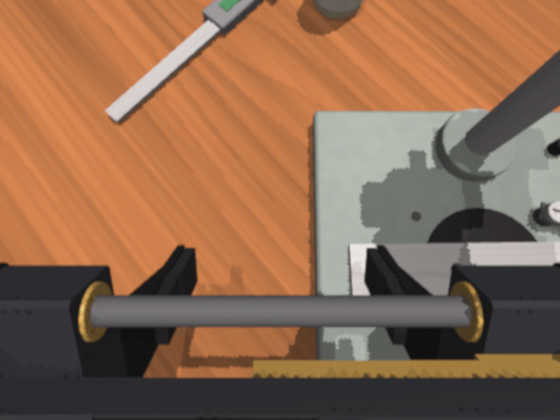

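{"name": "move_arm", "arguments": {"series": [[1,-6,8,-3,0],[1,-11,18,-6,0],[1,-12,30,-9,0],[1,-12,41,-13,0],[1,-12,52,-20,0],[1,-12,62,-26,0],[1,-12,70,-31,0.5],[1,-12,74,-33,0.5]]}}

```text
time: 24.25
ee_pos: [0.4236, 0.1804, 0.0425]
tool_rot: [[0.756, 0.332, 0.563], [-0.654, 0.403, 0.64], [-0.014, -0.853, 0.522]]
contact_force: [0.2, 0.3, 1.1]
width: 0.087
```

```bash
python3 st.py
python3 - <<'E'
from push import *
snap("wrist","w12");snap("side","d12");zoom("d12",200,120,360,260,4.6,"d12z");zoom("w12",280,140,500,320,3.6,"w12z")
o=env.get_obs(); R0=o["tool_rot"]
cr=o["ee_pos"]+R0@np.array([.052,.011,-.0095]); print("corner scope",inS(p,cr).round(4))
E
```

```text
24.25 [ 1.050e+00 -1.940e-01 -1.173e+00  2.448e+00 -1.085e+00  6.120e-01
  2.000e-03] [0.4236 0.1804 0.0425]
[[ 0.756  0.332  0.563]
 [-0.654  0.403  0.64 ]
 [-0.014 -0.853  0.522]]
tilt 31.496237702015446 az 50.502775724888586 F [0.23 0.31 1.08] 0.0870170248440594
corner scope [[-0.0035  0.1178  0.0268]]
```

View pics/d12z.png

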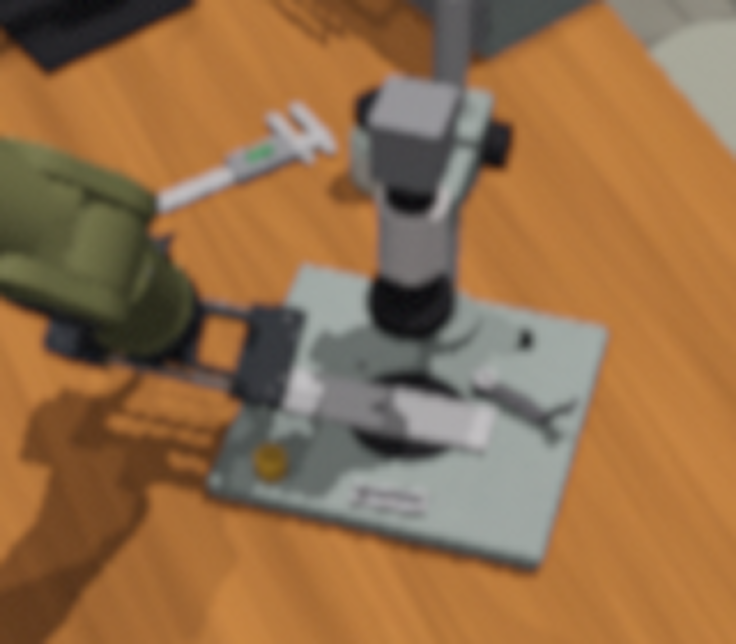

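View pics/w12z.png

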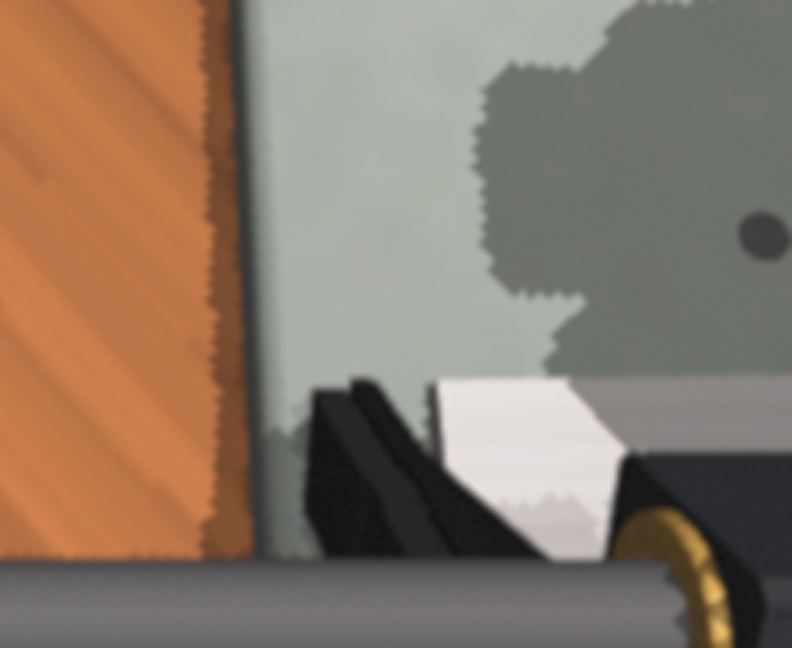

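{"name": "move_arm", "arguments": {"series": [[1,2,2,-1,0],[1,4,3.5,-2,0],[1,6,3.5,-2,0],[1,10,3.5,-2,0],[1,14,3.5,-2,0],[1,18,3.5,-2,0],[1,21,3.5,-2,0],[1,23,3.5,-2,0]]}}

```text
time: 25.35
ee_pos: [0.441, 0.165, 0.0387]
tool_rot: [[0.756, 0.332, 0.564], [-0.654, 0.403, 0.641], [-0.014, -0.853, 0.522]]
contact_force: [-1.3, 2.3, 1.1]
width: 0.0871
```

```bash
python3 st.py
python3 - <<'E'
from push import *
snap("wrist","w13");snap("side","d13");zoom("d13",200,120,360,260,4.6,"d13z");zoom("w13",280,140,500,320,3.6,"w13z")
o=env.get_obs(); R0=o["tool_rot"]
cr=o["ee_pos"]+R0@np.array([.052,.011,-.0095]); print("corner scope",inS(p,cr).round(4))
E
```

```text
25.35 [ 1.106 -0.083 -1.201  2.417 -0.974  0.553 -0.026] [0.441  0.165  0.0387]
[[ 0.756  0.332  0.564]
 [-0.654  0.403  0.641]
 [-0.014 -0.853  0.522]]
tilt 31.457035734900582 az 50.47702357598095 F [-1.34  2.28  1.09] 0.08709211459268791
corner scope [[-0.0019  0.0959  0.0237]]
```

View pics/d13z.png

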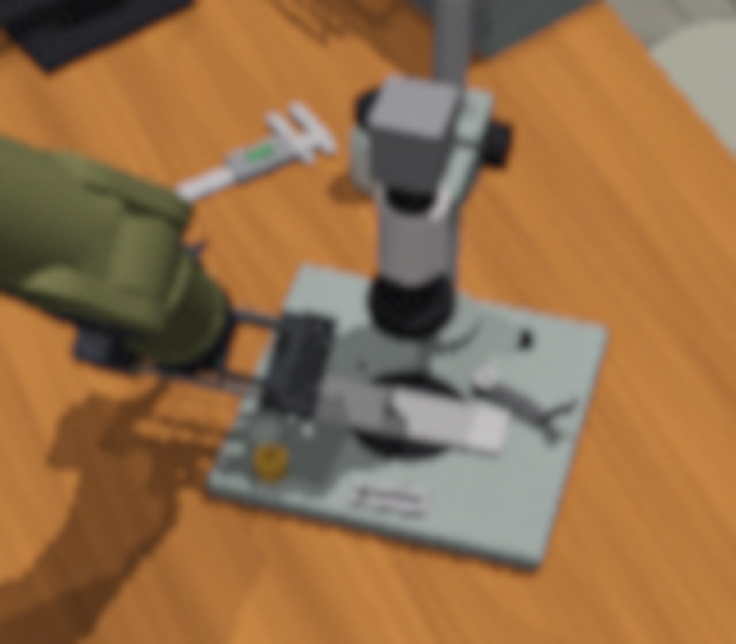

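View pics/w13.png

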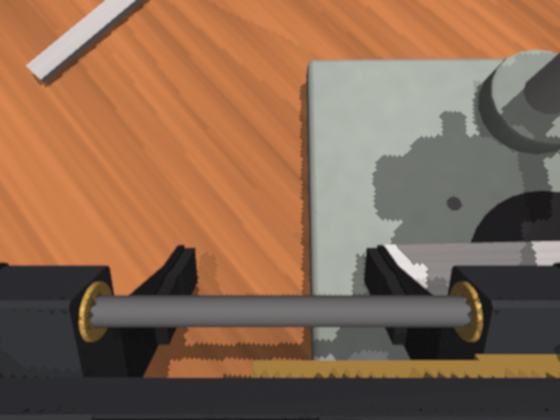

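View pics/w13z.png

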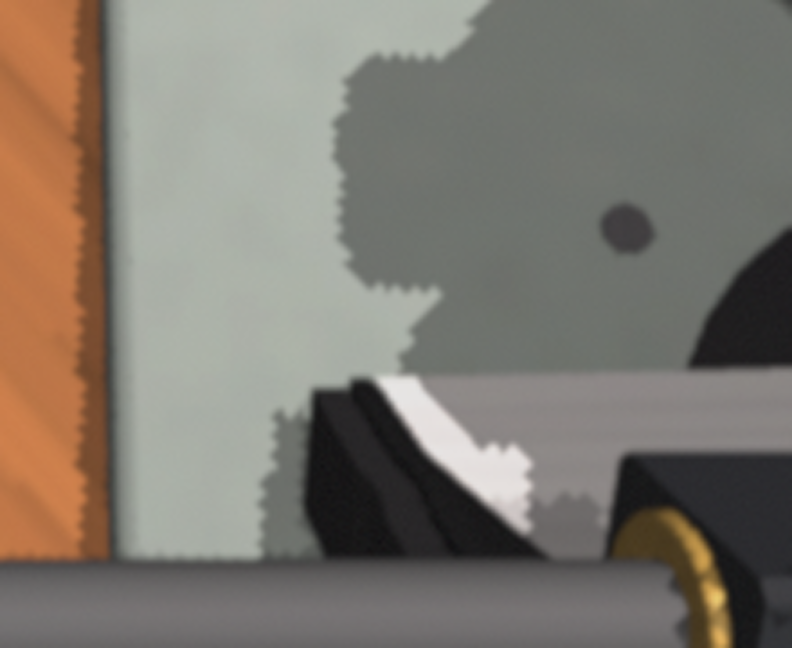

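Run:
```python
from h import *
c=load("w13"); Z=lambda l:np.array(l,float)/3.6+[280,140]
print("emptyhole",inS(p,onz(c,Z([[628,228]]),.022)).round(4))
print("corner",inS(p,onz(c,Z([[377,378]]),.028)).round(4))
print("strip back edge",inS(p,onz(c,Z([[450,374],[780,367]]),.028)).round(4), "plate edge",inS(p,onz(c,Z([[108,300]]),.022)).round(4))
c=load("w12")
print("w12 hole",inS(p,onz(c,Z([[765,235]]),.022)).round(4),"corner",inS(p,onz(c,Z([[436,380]]),.028)).round(4))
```

```text
emptyhole [[0.0411 0.05   0.022 ]]
corner [[0.017 0.092 0.028]]
strip back edge [[0.0176 0.0814 0.028 ]
 [0.0187 0.0336 0.028 ]] plate edge [[0.0298 0.1306 0.022 ]]
w12 hole [[0.0412 0.0502 0.022 ]] corner [[0.0175 0.1055 0.028 ]]
```

{"name": "move_arm", "arguments": {"series": [[1,2,0,0,0],[1,4,0,0,0],[1,6,0,0,0],[1,8,0,0,0],[1,9.5,0,0,0],[1,10.5,0,0,0],[1,11,0,0,0],[1,11,0,0,0]]}}

```text
time: 26.45
ee_pos: [0.4493, 0.1577, 0.0385]
tool_rot: [[0.756, 0.332, 0.563], [-0.654, 0.402, 0.641], [-0.014, -0.853, 0.522]]
contact_force: [-2.1, 2.1, 1.8]
width: 0.0867
```

```bash
python3 st.py
python3 - <<'E'
from push import *
snap("wrist","w14");zoom("w14",280,140,500,320,3.6,"w14z")
o=env.get_obs(); R0=o["tool_rot"]
cr=o["ee_pos"]+R0@np.array([.052,.011,-.0095]); print("corner scope",inS(p,cr).round(4),clear(R0,o["ee_pos"]))
E
```

```text
26.45 [ 1.123 -0.038 -1.205  2.4   -0.916  0.534 -0.051] [0.4493 0.1577 0.0385]
[[ 0.756  0.332  0.563]
 [-0.654  0.402  0.641]
 [-0.014 -0.853  0.522]]
tilt 31.446339219877164 az 50.41285550169092 F [-2.08  2.15  1.77] 0.08674368053612441
corner scope [[-0.0019  0.0852  0.0235]] (np.float64(11.624809896849685), np.float64(92.10570307304937))
```

View pics/w14z.png

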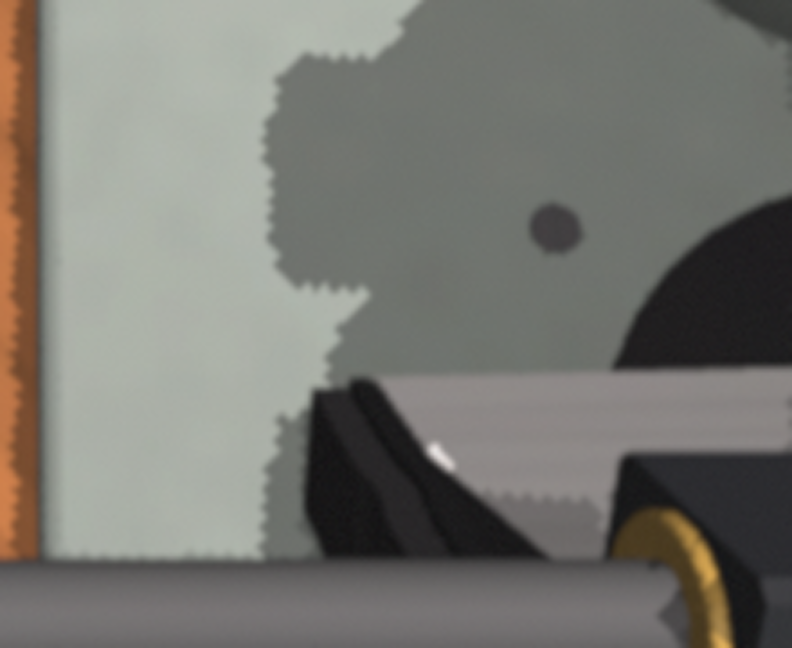

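{"name": "move_arm", "arguments": {"series": [[1,0.3,0.3,0.5,0],[1,0.6,0.6,1,0],[1,0.8,0.9,1.5,0],[1,1,1.2,2,0],[1,1.2,1.5,2.5,0],[1,1.4,1.6,2.6,0],[1,1.4,1.6,2.6,0],[1,1.4,1.6,2.6,0]]}}

```text
time: 27.5
ee_pos: [0.4524, 0.1591, 0.0385]
tool_rot: [[0.756, 0.333, 0.563], [-0.654, 0.402, 0.641], [-0.013, -0.853, 0.522]]
contact_force: [-1.3, -0.0, -0.3]
width: 0.0871
```

```bash
python3 st.py
python3 - <<'E'
from push import *
snap("wrist","w15");zoom("w15",280,140,500,320,3.6,"w15z")
o=env.get_obs(); R0=o["tool_rot"]
cr=o["ee_pos"]+R0@np.array([.052,.011,-.0095]); print("corner scope",inS(p,cr).round(4),clear(R0,o["ee_pos"]))
E
```

```text
27.5 [ 1.122 -0.02  -1.211  2.394 -0.891  0.52  -0.073] [0.4524 0.1591 0.0385]
[[ 0.756  0.333  0.563]
 [-0.654  0.402  0.641]
 [-0.013 -0.853  0.522]]
tilt 31.446770436443675 az 50.40220731560213 F [-1.26 -0.02 -0.34] 0.08712336995816015
corner scope [[0.0011 0.0838 0.0234]] (np.float64(9.112139560828076), np.float64(88.76029326773603))
```

View pics/w15z.png

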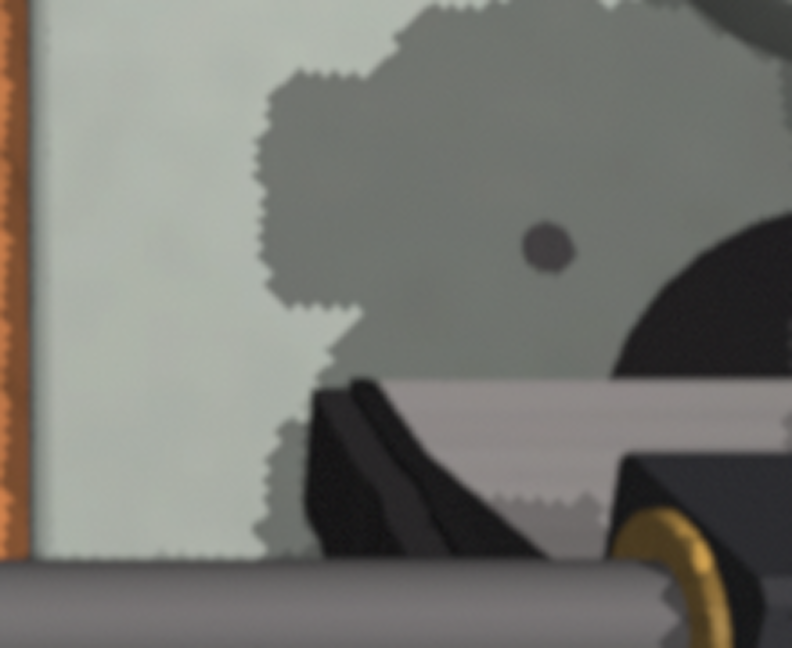

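Run:
```python
from push import *
o=env.get_obs(); R0=o["tool_rot"]
for w in ([-.03,.15,.14],[-.075,.08,.20],[-.09,.0,.20],[-.10,-.05,.19]):
    W=S2W(p,w)[0]; print(w,W.round(3),np.hypot(*W[:2]).round(3),((W-o["ee_pos"])@R0*1e3).round(0),clear(R0,W)[0].round(0))
print(inS(p,o["ee_pos"]).round(3))
```

```text
[-0.03, 0.15, 0.14] [0.42  0.143 0.14 ] 0.443 [ -16. -104.   24.] 33.0
[-0.075, 0.08, 0.2] [0.443 0.063 0.2  ] 0.447 [  53. -179.   18.] 45.0
[-0.09, 0.0, 0.2] [ 0.493 -0.     0.2  ] 0.493 [ 133. -188.    5.] 60.0
[-0.1, -0.05, 0.19] [ 0.525 -0.041  0.19 ] 0.526 [ 183. -186.   -8.] 70.0
[[0.003 0.136 0.038]]
```

{"name": "move_arm", "arguments": {"series": [[1,-8,-2,0,0],[1,-15,-15,4,0],[1,-16,-50,12,0],[1,-14,-90,22,0],[0.8,0,-120,23,0],[0.6,25,-150,21,0],[0.4,53,-178,18,0],[0.4,90,-184,12,0]]}}

```text
time: 28.55
ee_pos: [0.4684, 0.0327, 0.2042]
tool_rot: [[0.757, 0.338, 0.56], [-0.654, 0.401, 0.642], [-0.007, -0.851, 0.524]]
contact_force: [0.2, 0.2, 0.2]
width: 0.0547
```

```bash
python3 st.py
python3 - <<'E'
from push import *
snap("wrist","w16")
E
```

```text
28.55 [ 0.364 -0.235 -0.112  2.196 -0.623  1.013 -0.17 ] [0.4684 0.0327 0.2042]
[[ 0.757  0.338  0.56 ]
 [-0.654  0.401  0.642]
 [-0.007 -0.851  0.524]]
tilt 31.634791553601392 az 49.857264455485506 F [0.18 0.2  0.19] 0.05470000563096895
```

View pics/w16.png

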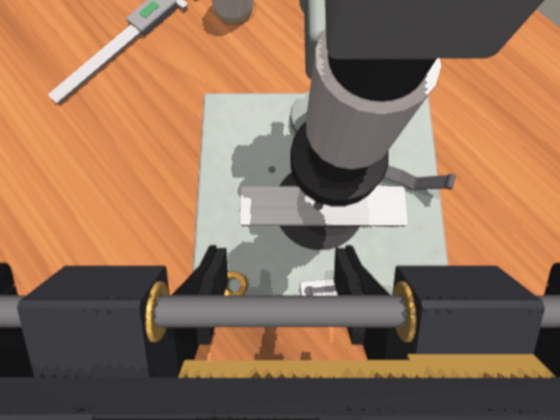

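Run:
```python
from h import *
zoom("w16",225,150,425,260,3.9,"w16z")
```

```text
(no output)
```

View pics/w16z.png

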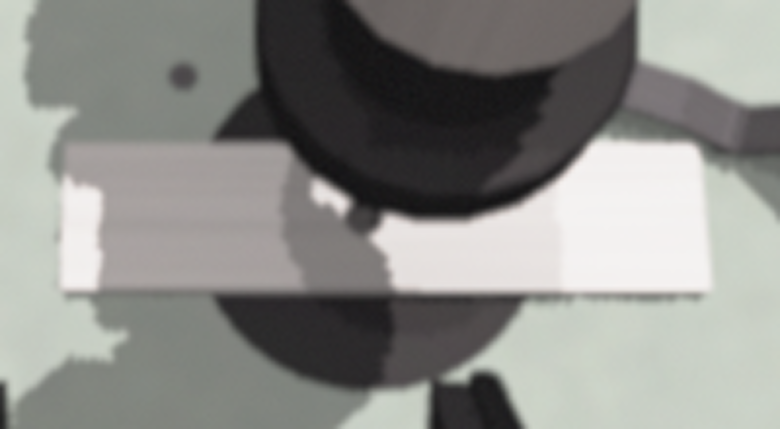

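```bash
cat > m16.py <<'E'
from h import *
c=load("w16"); Z=lambda l:np.array(l,float)/3.9+[225,150]
g=lambda l,z:inS(p,onz(c,Z(l),z))[:,:2]*1e3
D=g([[217,300],[240,338],[290,372],[350,388],[405,384],[460,363],[500,328],[522,300],[215,138],[236,105]],.022)
r=least_squares(lambda q:np.hypot(*(D-q).T)-47.5,[0,0]); print("disc centre",r.x.round(2),(r.fun).round(1))
r3=least_squares(lambda q:np.hypot(*(D-q[:2]).T)-q[2],[0,0,47]); print("free r",r3.x.round(2))
print("empty hole",g([[183,76]],.022)); print("hole",g([[364,217]],.028))
C=g([[66,143],[61,292],[699,141],[712,292]],.028);print("corners",C.round(1).tolist(),"mean",C.mean(0))
E
python3 m16.py
```

```text
disc centre [1.68 0.23] [-0.6  0.8  0.5  0.1 -0.5 -0.6 -1.  -0.4 -1.3 -0.7]
free r [ 0.78  0.75 46.59]
empty hole [[40.89545802 50.17262421]]
hole [[-0.96612546  1.59660907]]
corners [[19.5, 81.3], [-21.3, 81.4], [20.2, -88.8], [-21.1, -88.6]] mean [-0.66987366 -3.67645887]
```

Run:
```python
from push import *
o=env.get_obs(); R0=o["tool_rot"]
for xc in (-.010,-.014,-.017):
  for y0 in (-.02,-.004,.02):
    R,t,f=pushpose(o,y0,.006,xc=xc+.0023,tb=0.); print(xc,y0,t.round(4),"d",((t-o["ee_pos"])@R0*1e3).round(1),np.degrees(f).round(1),clear(R,t)[0].round(1))
```

```text
-0.01 -0.02 [0.5626 0.0486 0.0423] d [ 56.7 176.5 -19.7] -0.2 -8.1
-0.01 -0.004 [0.5506 0.0591 0.0423] d [ 40.7 176.6 -19.8] -0.2 -8.5
-0.01 0.02 [0.5324 0.0749 0.0423] d [ 16.7 176.6 -19.9] -0.2 -8.1
-0.014 -0.02 [0.56   0.0456 0.0423] d [ 56.7 174.4 -23.1] -0.2 -4.2
-0.014 -0.004 [0.5479 0.0561 0.0423] d [ 40.7 174.5 -23.2] -0.2 -4.5
-0.014 0.02 [0.5298 0.0718 0.0423] d [ 16.7 174.5 -23.3] -0.2 -4.2
-0.017 -0.02 [0.558  0.0433 0.0423] d [ 56.7 172.8 -25.6] -0.2 -1.2
-0.017 -0.004 [0.546  0.0538 0.0423] d [ 40.7 172.9 -25.7] -0.2 -1.5
-0.017 0.02 [0.5279 0.0696 0.0423] d [ 16.7 173.  -25.9] -0.2 -1.2
```

Run:
```python
from push import *
o=env.get_obs(); R0=o["tool_rot"]
for yb,h,xo in ((.100,.10,-.04),(.100,.03,-.0005),(.090,.0015,-.0005),(.0838,.0015,-.0005)):
    R,t,f=pushpose(o,yb,h,xc=xo-.0025+.0023); print(t.round(4),"d",((t-o["ee_pos"])@R0*1e3).round(1),np.degrees(f).round(1),clear(R,t)[0].round(1))
```

```text
[0.4115 0.1369 0.1365] d [-115.8   79.8    1. ] -0.2 40.4
[0.4374 0.1667 0.0665] d [-115.5  160.1   -2. ] -0.2 23.7
[0.445  0.1602 0.038 ] d [-105.3  184.4  -16.9] -0.2 17.7
[0.4496 0.1561 0.038 ] d [-99.1 184.3 -16.9] -0.2 12.1
```

{"name": "move_arm", "arguments": {"series": [[0.7,-40,5,3,0],[1,-80,20,5,0],[1,-112,45,5,0],[1,-116,85,3,0],[1,-116,125,0,0],[1,-116,158,-2,0],[1,-113,178,-12,0],[1,-106,184,-17,0]]}}

```text
time: 29.6
ee_pos: [0.4354, 0.1694, 0.0357]
tool_rot: [[0.76, 0.326, 0.562], [-0.65, 0.407, 0.642], [-0.02, -0.853, 0.522]]
contact_force: [-42.2, -1.4, 66.6]
width: 0.0868
```

```bash
python3 st.py
python3 - <<'E'
from push import *
snap("wrist","w17");zoom("w17",280,140,500,320,3.6,"w17z")
o=env.get_obs(); R0=o["tool_rot"]
cr=o["ee_pos"]+R0@np.array([.052,.011,-.0095]); print("corner scope",inS(p,cr).round(4),clear(R0,o["ee_pos"]))
E
```

```text
29.6 [ 0.234 -0.056 -0.382  2.445 -0.901  0.496 -0.11 ] [0.4354 0.1694 0.0357]
[[ 0.76   0.326  0.562]
 [-0.65   0.407  0.642]
 [-0.02  -0.853  0.522]]
tilt 31.46753933483209 az 51.30966685247349 F [-42.25  -1.42  66.58] 0.0867772354465738
corner scope [[-0.0019  0.1038  0.0206]] (np.float64(28.593880572773497), np.float64(100.11681536659114))
```

View pics/w17z.png

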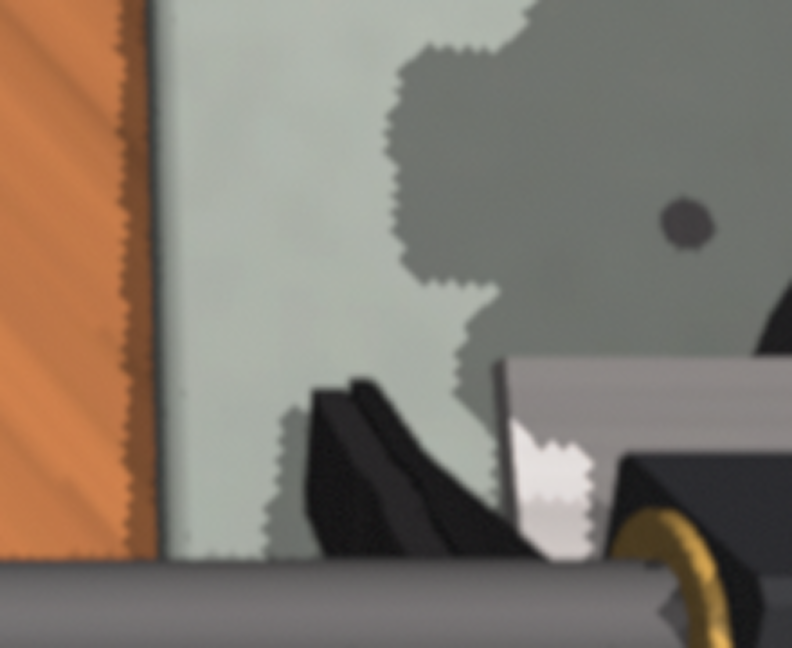

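{"name": "move_arm", "arguments": {"series": [[1,0,-1,0.5,0],[1,0,-1,0.5,0],[1,0,-1,0.5,0],[1,0,-1,0.5,0],[1,0,-1,0.5,0],[1,0,-1,0.5,0],[1,0,-1,0.5,0],[1,0,-1,0.5,0]]}}

```text
time: 30.65
ee_pos: [0.4376, 0.1663, 0.0374]
tool_rot: [[0.756, 0.333, 0.563], [-0.654, 0.402, 0.641], [-0.013, -0.853, 0.522]]
contact_force: [0.5, 0.6, 1.3]
width: 0.0869
```

```bash
python3 st.py
python3 - <<'E'
from push import *
snap("wrist","w18");zoom("w18",280,140,500,320,3.6,"w18z")
o=env.get_obs(); R0=o["tool_rot"]
cr=o["ee_pos"]+R0@np.array([.052,.011,-.0095]); print("corner scope",inS(p,cr).round(4),clear(R0,o["ee_pos"]))
E
```

```text
30.65 [ 0.232 -0.061 -0.376  2.445 -0.895  0.493 -0.116] [0.4376 0.1663 0.0374]
[[ 0.756  0.333  0.563]
 [-0.654  0.402  0.641]
 [-0.013 -0.853  0.522]]
tilt 31.459964170049634 az 50.37850416249849 F [0.47 0.56 1.34] 0.08685329942329365
corner scope [[-0.0031  0.0997  0.0223]] (np.float64(25.539710533133203), np.float64(99.70421379097513))
```

View pics/w18z.png

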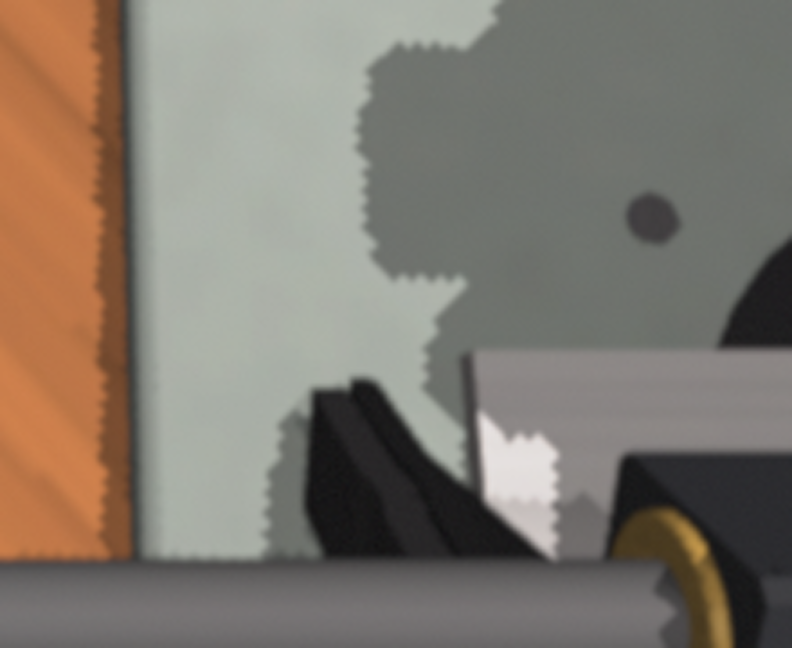

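{"name": "move_arm", "arguments": {"series": [[1,5,-1,0.6,0],[1,10,-1,0.6,0],[1,13.5,-1,0.6,0],[1,15.5,-0.9,0.7,0],[1,16.5,-0.5,1.2,0],[1,17.2,0,2,0],[1,17.8,0.5,2.9,0],[1,18,0.8,3.4,0]]}}

```text
time: 31.7
ee_pos: [0.453, 0.1572, 0.0379]
tool_rot: [[0.757, 0.332, 0.563], [-0.654, 0.402, 0.641], [-0.014, -0.853, 0.521]]
contact_force: [-0.6, 0.1, -0.0]
width: 0.0866
```

```bash
python3 st.py
python3 - <<'E'
from push import *
snap("wrist","w19");zoom("w19",280,140,500,320,3.6,"w19z")
o=env.get_obs(); R0=o["tool_rot"]
cr=o["ee_pos"]+R0@np.array([.052,.011,-.0095]); print("corner scope",inS(p,cr).round(4),clear(R0,o["ee_pos"]))
E
```

```text
31.7 [ 0.246 -0.027 -0.359  2.413 -0.877  0.503 -0.102] [0.453  0.1572 0.0379]
[[ 0.757  0.332  0.563]
 [-0.654  0.402  0.641]
 [-0.014 -0.853  0.521]]
tilt 31.43417114609425 az 50.461864843711176 F [-0.6   0.11 -0.01] 0.08662189067786602
corner scope [[0.0002 0.082  0.0229]] (np.float64(7.804782249864125), np.float64(88.91276526861022))
```

View pics/w19z.png

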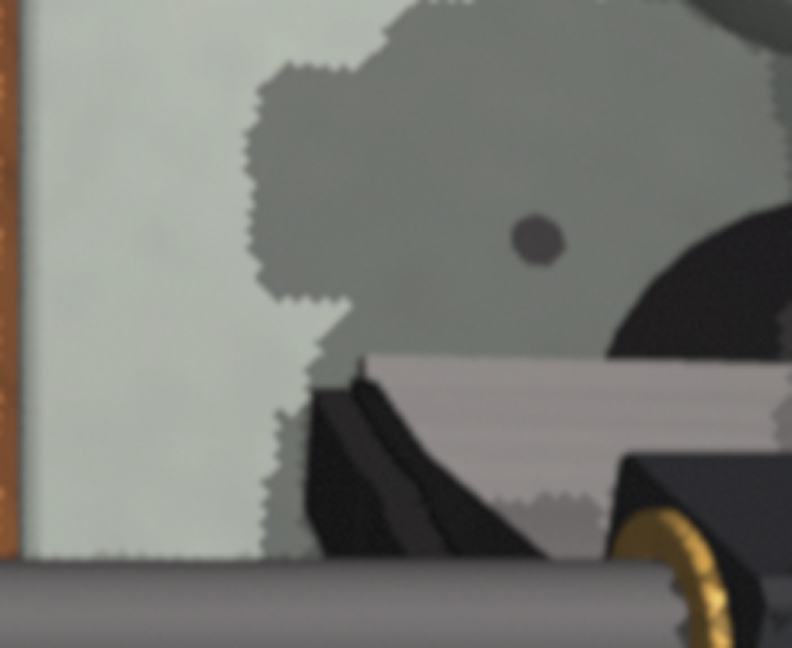

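Run:
```python
from h import *
c=load("w19"); Z=lambda l:np.array(l,float)/3.6+[280,140]
g=lambda l,z:(inS(p,onz(c,Z(l),z))[:,:2]*1e3).round(1).tolist()
print("empty",g([[538,240]],.022),"corner",g([[365,357]],.028),"edge",g([[450,357],[780,362]],.028))
```

```text
empty [[41.1, 50.2]] corner [[22.0, 79.6]] edge [[22.0, 67.3], [21.3, 19.7]]
```

{"name": "move_arm", "arguments": {"series": [[1,-8,-1,0,0],[1,-15,-12,4,0],[1,-17,-45,12,0],[0.9,-15,-85,22,0],[0.8,0,-118,23,0],[0.6,25,-148,21,0],[0.4,55,-172,17,0],[0.4,85,-180,13,0]]}}

```text
time: 32.75
ee_pos: [0.4659, 0.0363, 0.1993]
tool_rot: [[0.756, 0.336, 0.562], [-0.655, 0.401, 0.641], [-0.01, -0.852, 0.523]]
contact_force: [0.1, -0.6, 0.3]
width: 0.0474
```

```bash
python3 st.py
python3 - <<'E'
from push import *
snap("wrist","w20");zoom("w20",225,140,465,260,3.3,"w20z")
E
```

```text
32.75 [ 0.315 -0.238 -0.077  2.208 -0.615  0.998 -0.183] [0.4659 0.0363 0.1993]
[[ 0.756  0.336  0.562]
 [-0.655  0.401  0.641]
 [-0.01  -0.852  0.523]]
tilt 31.54235995720679 az 50.03678429338428 F [ 0.07 -0.56  0.34] 0.04737106256305991
```

View pics/w20z.png

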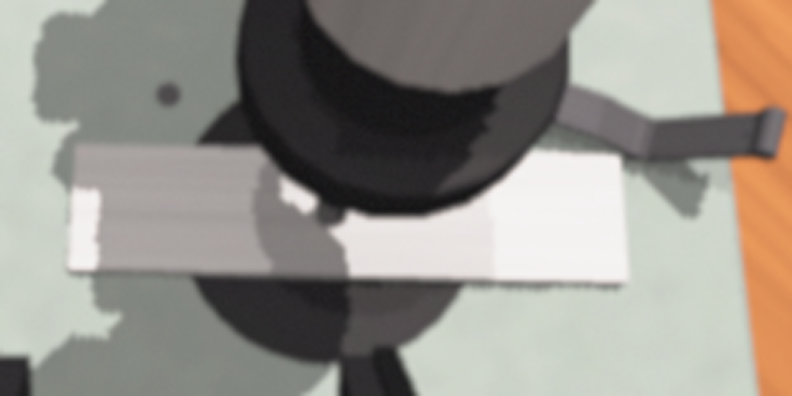

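Run:
```python
from h import *
c=load("w20"); Z=lambda l:np.array(l,float)/3.3+[225,140]
g=lambda l,z:inS(p,onz(c,Z(l),z))[:,:2]*1e3
print("empty",g([[168,95]],.022),"corners",g([[75,145],[68,271],[622,155],[629,285]],.028).round(1).tolist(),g([[75,145],[68,271],[622,155],[629,285]],.028).mean(0))
print("hole",g([[332,210]],.028))
D=g([[200,285],[225,315],[270,345],[320,361],[365,358],[410,340],[440,313],[460,287],[197,140],[215,115]],.022)
r=least_squares(lambda q:np.hypot(*(D-q).T)-47.5,[0,0]); print("disc",r.x)
# clip: roll ends approx; z about .055
R=g([[778,115],[770,155]],.056); T=g([[650,140]],.026); print("roll",R.round(1).tolist(),"bend",T)
m=R.mean(0)-[40,-50]; print("a from roll",np.arctan2(-m[1],-m[0]),np.hypot(*m)); m=T[0]-[40,-50]; print(np.arctan2(-m[1],-m[0]),np.hypot(*m))
```

```text
empty [[40.66868907 50.3491405 ]] corners [[21.8, 79.4], [-18.6, 80.5], [18.3, -91.6], [-22.9, -89.9]] [-0.33100479 -5.42103391]
hole [[ 0.65216698 -0.70054603]]
disc [ 2.6446967  -0.47260725]
roll [[21.6, -126.7], [9.5, -122.9]] bend [[  23.87701678 -101.5993047 ]]
a from roll 1.255008354430824 78.68625048267634
1.2679432305378222 54.05958595709169
```

Run:
```python
from push import *
o=env.get_obs(); R0=o["tool_rot"]; a=1.255
Z=Ro.from_euler('z',a).as_matrix(); tgt=Z@S2W([0,0,p[2]],[0,-1,0])[0]
from scipy.optimize import minimize_scalar
f=minimize_scalar(lambda f:-((R0@Ro.from_euler('y',f).as_matrix())[:,0]@tgt),bounds=(-2,1),method='bounded').x
R=R0@Ro.from_euler('y',f).as_matrix()
tab=S2W(p,[.04-.072*np.cos(a),-.05-.072*np.sin(a),.052])[0]
g=tab-.002*R[:,2]
print("tw",np.degrees(f),"dot",R[:,0]@tgt,"tab",tab,"earlier release TCP .6501 -.0008 .0513")
for n,w in (("P2",S2W(p,[-.11,-.06,.22])[0]),("ret",g-.11*R[:,1]),("g",g)):
    print(n,w.round(3),((w-o["ee_pos"])@R0*1e3).round(1),"clr",clear(R,w)[0].round(0),clear(R0,w)[0].round(0))
```

```text
tw -69.25560434657393 dot 0.868295361355209 tab [0.6534946  0.00318428 0.052     ] earlier release TCP .6501 -.0008 .0513
P2 [ 0.526 -0.055  0.22 ] [100.4 -32.9 -13. ] clr 52.0 80.0
ret [ 0.617 -0.042  0.145] [161.6  66.8   7.5] clr 75.0 19.0
g [0.655 0.002 0.052] [161.6 176.8   7.5] clr 55.0 -7.0
```

{"name": "move_arm", "arguments": {"series": [[0.45,33,-12,-5,-8],[0.45,66,-23,-10,-17],[0.45,95,-30,-13,-26],[0.45,115,-15,-9,-35],[0.45,132,5,-4,-44],[0.45,147,25,2,-53],[0.45,157,45,6,-61],[0.45,161,58,7.5,-69]]}}

```text
time: 33.8
ee_pos: [0.6106, -0.0388, 0.1487]
tool_rot: [[0.795, 0.332, -0.508], [0.368, 0.403, 0.838], [0.483, -0.853, 0.198]]
contact_force: [-0.3, 1.2, 0.6]
width: 0.0395
```

```bash
python3 - <<'E'
from push import *
snap("wrist","w21")
o=env.get_obs(); R0=o["tool_rot"]
np.save('R21.npy',R0)
E
python3 st.py
```

```text
33.85 [ 0.297  0.173  0.008  1.924 -0.648  0.933  1.167] [ 0.6104 -0.0379  0.1474]
[[ 0.793  0.33  -0.512]
 [ 0.372  0.403  0.836]
 [ 0.482 -0.853  0.197]]
tilt 31.40994135550895 az 50.710496755147155 F [ 0.68 -0.68 -0.33] 0.03907935254623862
```

View pics/w21.png

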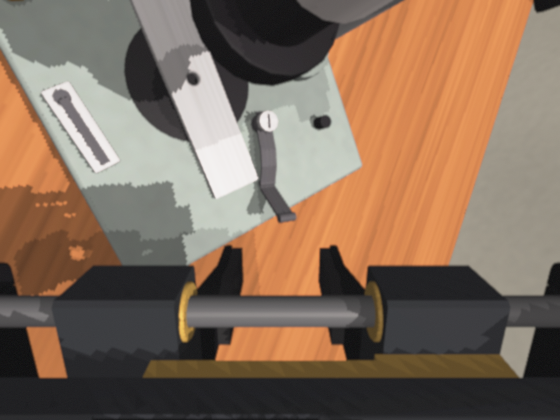

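Run:
```python
from push import *
zoom("w21",230,95,340,240,5,"w21z")
c=load("w21"); o=env.get_obs(); R0=o["tool_rot"]
top=onz(c,[[285.5,215]],.0585)[0]; bot=onz(c,[[268,187]],.0275)[0]
for n,w in(("top",top),("bot",bot),("scr",onz(c,[[268,121]],.041)[0])): print(n,(inS(p,w)*1e3).round(1),"tool",((w-o["ee_pos"])@R0*1e3).round(1))
m=inS(p,top)[0,:2]-[.04,-.05]; print(np.arctan2(-m[1],-m[0]),np.hypot(*m))
```

```text
top [[  15.6 -120.2   58.5]] tool [  5.6 105.6  -7.5]
bot [[  24.7 -100.8   27.5]] tool [ -8.9 137.1   7.2]
scr [[ 40.4 -49.5  41. ]] tool [ -8.  134.5  62.5]
1.236226649917987 0.07433245787480104
```

View pics/w21z.png

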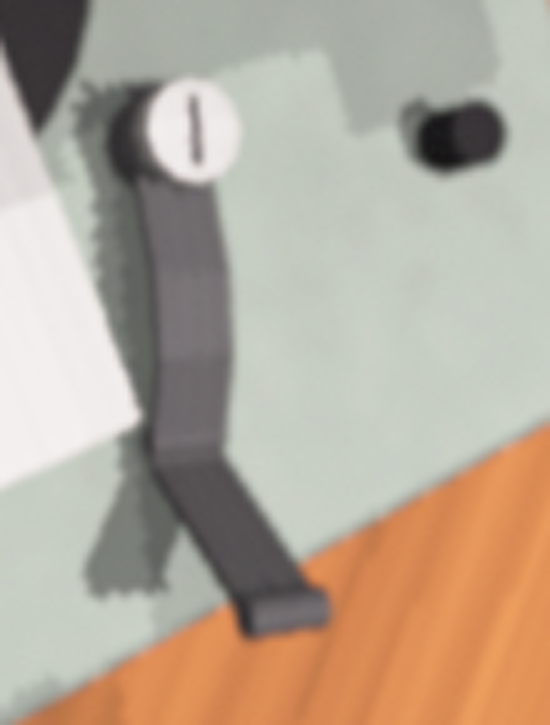

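{"name": "move_arm", "arguments": {"series": [[0.45,2,5,-9,0],[0.45,2.4,25,-9,0],[0.45,2.4,45,-9,0],[0.45,2.4,65,-9,0],[0.45,2.4,85,-9,0],[0.45,2.4,100,-9,0],[0.45,2.4,109,-9,0],[0.45,2.4,112,-9,0]]}}

```text
time: 34.85
ee_pos: [0.6539, -0.0012, 0.0527]
tool_rot: [[0.797, 0.332, -0.504], [0.364, 0.402, 0.84], [0.482, -0.853, 0.2]]
contact_force: [0.6, 0.2, -0.2]
width: 0.0392
```

```bash
python3 st.py
python3 - <<'E'
from push import *
snap("wrist","w22"); zoom("w22",180,160,400,320,3.6,"w22z")
E
```

```text
34.85 [ 0.253  0.354 -0.041  1.917 -0.73   0.744  1.221] [ 0.6539 -0.0012  0.0527]
[[ 0.797  0.332 -0.504]
 [ 0.364  0.402  0.84 ]
 [ 0.482 -0.853  0.2  ]]
tilt 31.435029751440894 az 50.47818028975776 F [ 0.63  0.22 -0.21] 0.03920830867175546
```

View pics/w22z.png

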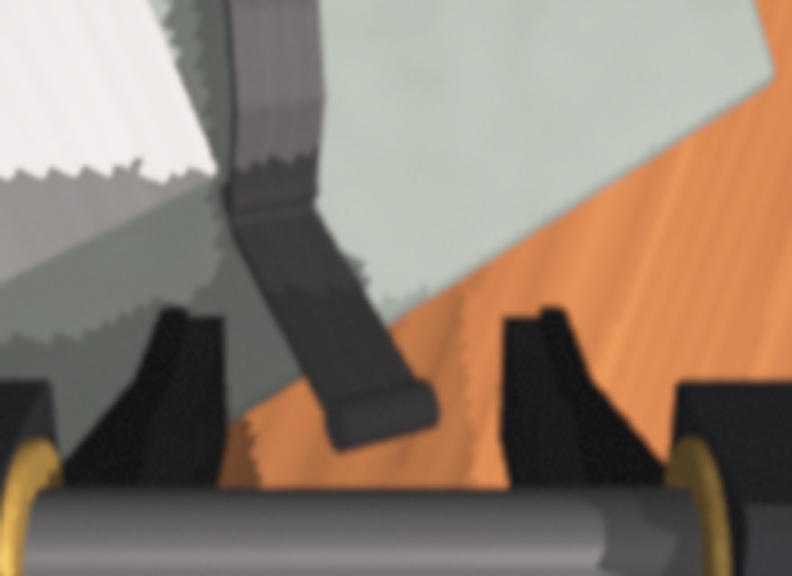

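{"name": "move_arm", "arguments": {"series": [[0.1,0,0,0,0],[0.1,0,0,0,0],[0.1,0,0,0,0],[0.1,0,0,0,0],[0.1,0,0,0,0],[0.1,0,0,0,0],[0.1,0,0,0,0],[0.1,0,0,0,0]]}}

```text
time: 35.9
ee_pos: [0.6542, -0.0027, 0.0533]
tool_rot: [[0.797, 0.333, -0.503], [0.364, 0.401, 0.841], [0.482, -0.853, 0.198]]
contact_force: [-1.4, -5.2, 1.6]
width: 0.0149
```

```bash
python3 st.py
python3 - <<'E'
from push import *
snap("wrist","w23"); zoom("w23",180,110,400,320,2.8,"w23z")
E
```

```text
35.9 [ 0.254  0.352 -0.04   1.916 -0.729  0.743  1.221] [ 0.6542 -0.0027  0.0533]
[[ 0.797  0.333 -0.503]
 [ 0.364  0.401  0.841]
 [ 0.482 -0.853  0.198]]
tilt 31.40755438346224 az 50.231924596810735 F [-1.36 -5.2   1.56] 0.014922954087358657
```

View pics/w23z.png

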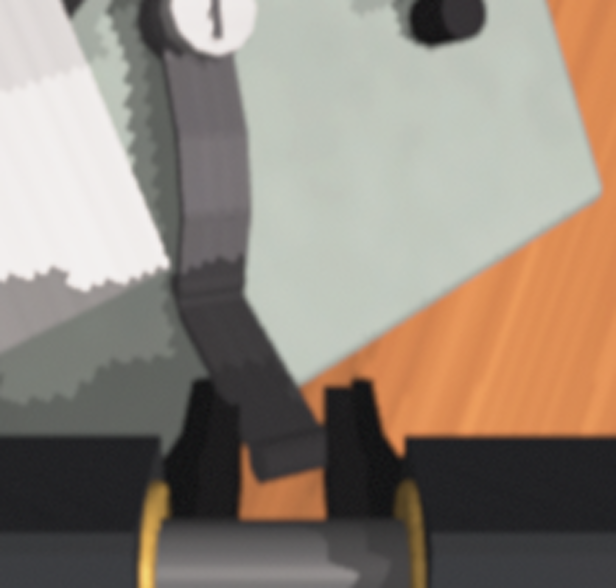

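Run:
```python
from push import *
o=env.get_obs(); R0=o["tool_rot"]; a=1.24
inn=S2W([0,0,p[2]],[np.cos(a),np.sin(a),0])[0]
print(((.0115*np.array([0,0,1])+.003*inn)@R0*1e3).round(2))
```

```text
[ 5.29 -9.28  5.22]
```

{"name": "move_arm", "arguments": {"series": [[0.1,0.9,-1.6,0.9,0],[0.1,1.8,-3.2,1.8,0],[0.1,2.7,-4.8,2.7,0],[0.1,3.6,-6.4,3.6,0],[0.1,4.5,-8,4.5,0],[0.1,5.3,-9.3,5.2,0],[0.1,5.3,-9.3,5.2,0],[0.1,5.3,-9.3,5.2,0]]}}

```text
time: 36.95
ee_pos: [0.6511, -0.0012, 0.0627]
tool_rot: [[0.799, 0.331, -0.503], [0.364, 0.399, 0.842], [0.479, -0.855, 0.198]]
contact_force: [-1.1, -6.6, -4.0]
width: 0.0151
```

```bash
python3 st.py
python3 - <<'E'
from push import *
snap("wrist","w24"); zoom("w24",180,110,400,320,2.8,"w24z"); snap("scene","s24"); zoom('s24',220,160,390,280,4.6,'s24z')
E
```

```text
36.95 [ 0.247  0.333 -0.036  1.918 -0.714  0.757  1.199] [ 0.6511 -0.0012  0.0627]
[[ 0.799  0.331 -0.503]
 [ 0.364  0.399  0.842]
 [ 0.479 -0.855  0.198]]
tilt 31.21990884231442 az 50.33881715649342 F [-1.08 -6.56 -3.97] 0.015118280033542542
```

View pics/w24z.png

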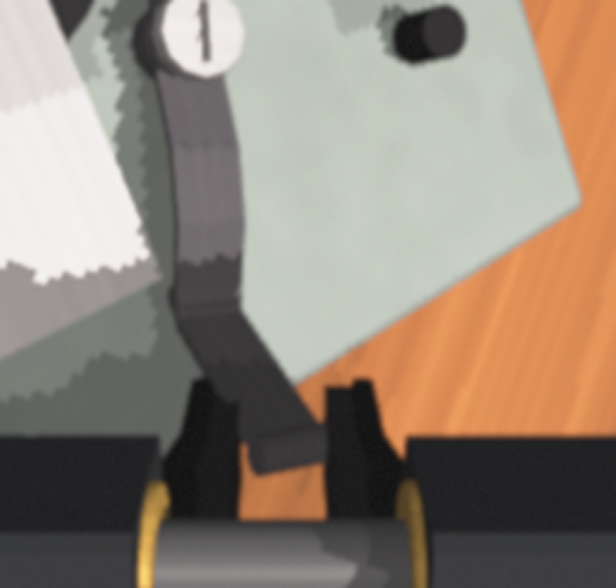

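View pics/s24z.png

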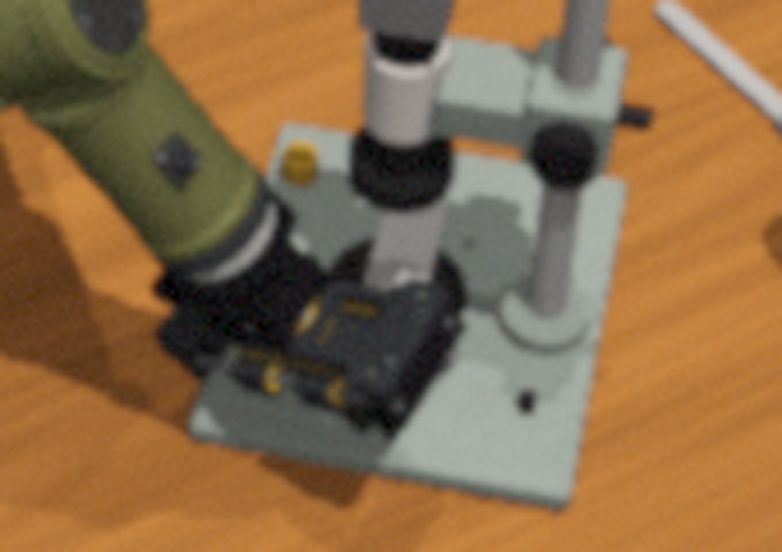

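```bash
cat > back.py <<'E'
from swing import *
def back(o,s,a0,As,r_in=0.,zadd=0.):
    R0=o["tool_rot"]; piv=S2W(p,[.04,-.05,0])[0]; g0=o["ee_pos"]+R0@s
    b=S2W([0,0,p[2]],[0,-1,0])[0]; out=[]
    def tw(a):
        tgt=Ro.from_euler('z',a).as_matrix()@b
        return minimize_scalar(lambda f:-((R0@Ro.from_euler('y',f).as_matrix())[:,0]@tgt),bounds=(-2,2),method='bounded').x
    f0=tw(a0)
    for a in As:
        f=tw(a)-f0*(a/a0 if a0 else 0)
        Z=Ro.from_euler('z',a-a0).as_matrix(); R=R0@Ro.from_euler('y',f).as_matrix()
        g=piv+Z@(g0-piv); g[2]=g0[2]; t=g-R@s; d=(t-o["ee_pos"])@R0*1e3
        print(round(a,2),d.round(1),"tw",round(np.degrees(f),1),"clr",np.round(clear(R,t),1)[0],"tcp",t.round(4), "x scope",inS([0,0,p[2]],R[:,0]).round(2)[0])
if __name__=="__main__":
    import sys
    o=env.get_obs(); a0=float(sys.argv[1]); a1=float(sys.argv[2])
    g0=inS(p,o["ee_pos"]+o["tool_rot"]@[0,0,.004])[0]; print("grip scope",g0.round(4), "a est",np.arctan2(-(g0[1]+.05),-(g0[0]-.04)),np.hypot(g0[0]-.04,g0[1]+.05))
    back(o,np.array([0,0,.004]),a0,np.linspace(a0,a1,9))
E
python3 back.py 1.24 0.6
```

```text
grip scope [ 0.0141 -0.1158  0.0635] a est 1.1953653889293911 0.07072264363996521
1.24 [-0. -0. -0.] tw 0.0 clr 54.6 tcp [ 0.6512 -0.0011  0.0627] x scope [ 0.8  -0.36  0.48]
1.16 [-5.3 -2.7  0.6] tw 5.1 clr 52.7 tcp [ 0.6458 -0.0037  0.0625] x scope [ 0.77 -0.45  0.46]
1.08 [-10.6  -5.2   1.6] tw 10.2 clr 51.5 tcp [ 0.6402 -0.0057  0.0624] x scope [ 0.73 -0.52  0.44]
1.0 [-15.9  -7.6   3.1] tw 15.1 clr 48.8 tcp [ 0.6344 -0.0074  0.0622] x scope [ 0.69 -0.59  0.41]
0.92 [-21.   -9.9   5. ] tw 19.9 clr 47.0 tcp [ 0.6286 -0.0085  0.0621] x scope [ 0.65 -0.66  0.38]
0.84 [-26.1 -12.    7.4] tw 24.6 clr 44.0 tcp [ 0.6226 -0.0092  0.062 ] x scope [ 0.6  -0.72  0.35]
0.76 [-30.9 -14.   10.2] tw 29.2 clr 41.6 tcp [ 0.6167 -0.0094  0.0619] x scope [ 0.55 -0.77  0.32]
0.68 [-35.6 -15.8  13.4] tw 33.6 clr 37.4 tcp [ 0.6108 -0.0091  0.0618] x scope [ 0.5  -0.82  0.29]
0.6 [-40.1 -17.4  17. ] tw 38.0 clr 35.0 tcp [ 0.6048 -0.0084  0.0617] x scope [ 0.44 -0.86  0.26]
```

{"name": "move_arm", "arguments": {"series": [[0.1,-5.3,-2.8,0.7,5],[0.1,-10.6,-5.5,1.8,10],[0.1,-16,-8,3.3,15],[0.1,-21,-10.5,5.3,20],[0.1,-26,-12.7,7.7,24.5],[0.1,-31,-14.8,10.5,29],[0.1,-35.6,-16.6,13.7,33.5],[0.1,-40,-18.2,17.2,38]]}}

```text
time: 38.05
ee_pos: [0.6064, -0.0091, 0.0643]
tool_rot: [[0.937, 0.335, 0.099], [-0.236, 0.398, 0.886], [0.258, -0.854, 0.452]]
contact_force: [-0.9, -7.1, -1.2]
width: 0.0088
```

```bash
python3 st.py
python3 - <<'E'
from push import *
snap("wrist","w25"); snap("scene","s25"); zoom('s25',220,160,390,280,4.6,'s25z')
E
python3 back.py 0.6 0.05
```

```text
38.05 [ 0.2    0.254  0.055  2.022 -0.767  0.767  0.609] [ 0.6064 -0.0091  0.0643]
[[ 0.937  0.335  0.099]
 [-0.236  0.398  0.886]
 [ 0.258 -0.854  0.452]]
tilt 31.377187324452567 az 49.909578830394565 F [-0.87 -7.06 -1.16] 0.00877820299230767
grip scope [-0.0199 -0.0884  0.0659] a est 0.5700128830622536 0.07111401370118778
0.6 [-0.  0.  0.] tw 0.0 clr 33.4 tcp [ 0.6058 -0.0089  0.0641] x scope [ 0.44 -0.86  0.26]
0.53 [-5.  -1.3  0.3] tw 3.7 clr 31.2 tcp [ 0.6008 -0.008   0.064 ] x scope [ 0.39 -0.89  0.23]
0.46 [-9.9 -2.4  0.9] tw 7.3 clr 27.4 tcp [ 0.5958 -0.0067  0.064 ] x scope [ 0.34 -0.92  0.2 ]
0.39 [-14.9  -3.3   1.9] tw 10.8 clr 24.6 tcp [ 0.5909 -0.0051  0.0639] x scope [ 0.29 -0.94  0.17]
0.32 [-19.8  -4.1   3.1] tw 14.3 clr 20.2 tcp [ 0.5862 -0.0032  0.0639] x scope [ 0.24 -0.96  0.14]
0.26 [-24.7  -4.7   4.7] tw 17.8 clr 17.6 tcp [ 0.5816 -0.0009  0.0638] x scope [ 0.19 -0.98  0.11]
0.19 [-29.4  -5.1   6.5] tw 21.2 clr 15.0 tcp [0.5771 0.0017 0.0638] x scope [ 0.14 -0.99  0.08]
0.12 [-34.1  -5.4   8.6] tw 24.6 clr 10.2 tcp [0.5729 0.0045 0.0638] x scope [ 0.09 -0.99  0.05]
0.05 [-38.6  -5.5  11. ] tw 28.0 clr 7.5 tcp [0.5688 0.0077 0.0638] x scope [ 0.04 -1.    0.01]
```

View pics/w25.png

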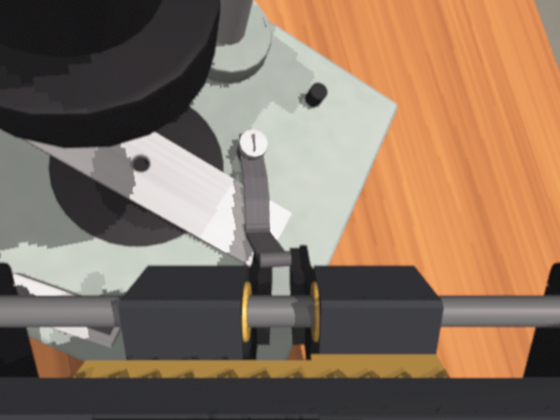

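```bash
python3 -c "
from h import *
zoom('w25',170,110,380,310,3.7,'w25z')"
```

```text
(no output)
```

View pics/w25z.png

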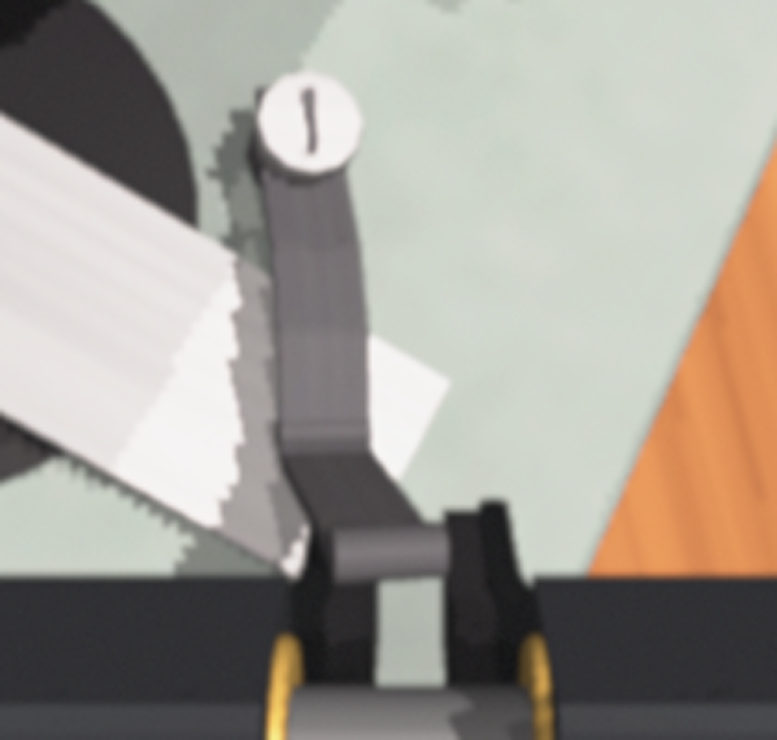

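View pics/s25z.png

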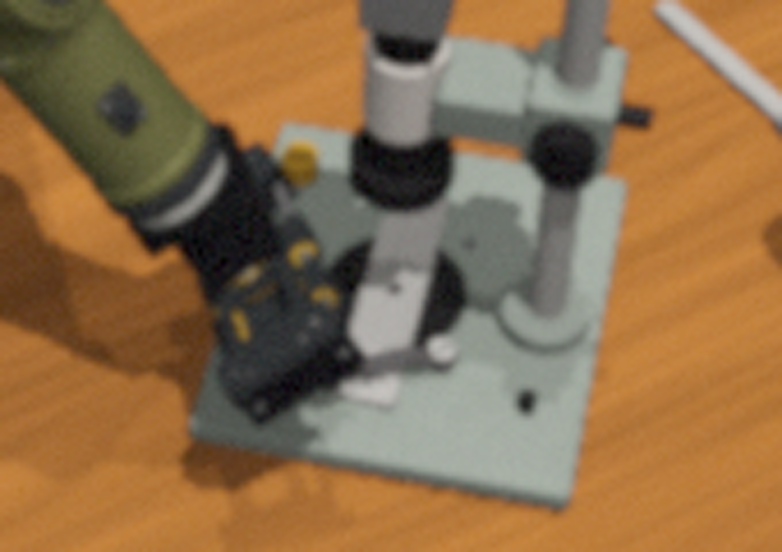

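Run:
```python
from h import *
c=load("w25"); Z=lambda l:np.array(l,float)/3.7+[170,110]
g=lambda l,z:(inS(p,onz(c,np.atleast_2d(l),z))[:,:2]*1e3).round(1).tolist()
print("scr",g(Z([[310,122]]),.041),"strip -y corners",g(Z([[450,380]]),.028),g(Z([[290,575]]),.028),"hole",g([[141,162.5]],.028))
print("back edge pts",g(Z([[0,113],[235,258]]),.028))
for z in (.028,.032,.036): print("toe",z,g(Z([[325,440]]),z))
for z in (.058,.062,.066,.07): print("roll ends",z,g(Z([[333,560],[450,545]]),z))
o=env.get_obs();R=o["tool_rot"]
for z in (.058,.062,.066,.07):
    w=onz(c,Z([[333,560],[450,545]]),z); print("tool",z,((w-o["ee_pos"])@R*1e3).round(1).tolist())
```

```text
scr [[40.8, -49.8]] strip -y corners [[19.0, -90.7]] [[-21.7, -81.7]] hole [[1.1, -0.1]]
back edge pts [[20.9, -6.8], [19.1, -49.9]]
toe 0.028 [[-0.1, -76.7]]
toe 0.032 [[-0.9, -76.2]]
toe 0.036 [[-1.7, -75.8]]
roll ends 0.058 [[-20.0, -81.6], [-10.6, -95.4]]
roll ends 0.062 [[-20.5, -80.9], [-11.3, -94.4]]
roll ends 0.066 [[-21.0, -80.2], [-12.0, -93.4]]
roll ends 0.07 [[-21.4, -79.6], [-12.7, -92.4]]
tool 0.058 [[-7.9, 6.7, 3.8], [8.1, 11.5, 3.7]]
tool 0.062 [[-7.7, 3.1, 5.6], [7.9, 7.7, 5.5]]
tool 0.066 [[-7.5, -0.6, 7.4], [7.8, 3.9, 7.3]]
tool 0.07 [[-7.2, -4.3, 9.2], [7.7, 0.2, 9.1]]
```

{"name": "move_arm", "arguments": {"series": [[0.1,0,0,-2,0],[0.1,0,0,-4,0],[0.1,0,0,-6,0],[0.1,0,0,-8,0],[0.1,0,0,-10,0],[0.1,0,0,-12,0],[0.1,0,0,-14,0],[0.1,0,0,-16,0]]}}

```text
time: 39.15
ee_pos: [0.6045, -0.0205, 0.0573]
tool_rot: [[0.938, 0.333, 0.093], [-0.231, 0.402, 0.886], [0.257, -0.853, 0.454]]
contact_force: [-0.6, 0.1, -1.6]
width: 0.0084
```

```bash
python3 st.py
python3 - <<'E'
from push import *
snap("wrist","w26"); zoom("w26",170,110,380,310,3.7,"w26z")
E
```

```text
39.15 [ 0.221  0.271  0.059  2.019 -0.778  0.776  0.65 ] [ 0.6045 -0.0205  0.0573]
[[ 0.938  0.333  0.093]
 [-0.231  0.402  0.886]
 [ 0.257 -0.853  0.454]]
tilt 31.461325444077875 az 50.41563186520194 F [-0.61  0.14 -1.56] 0.008439588734927745
```

View pics/w26z.png

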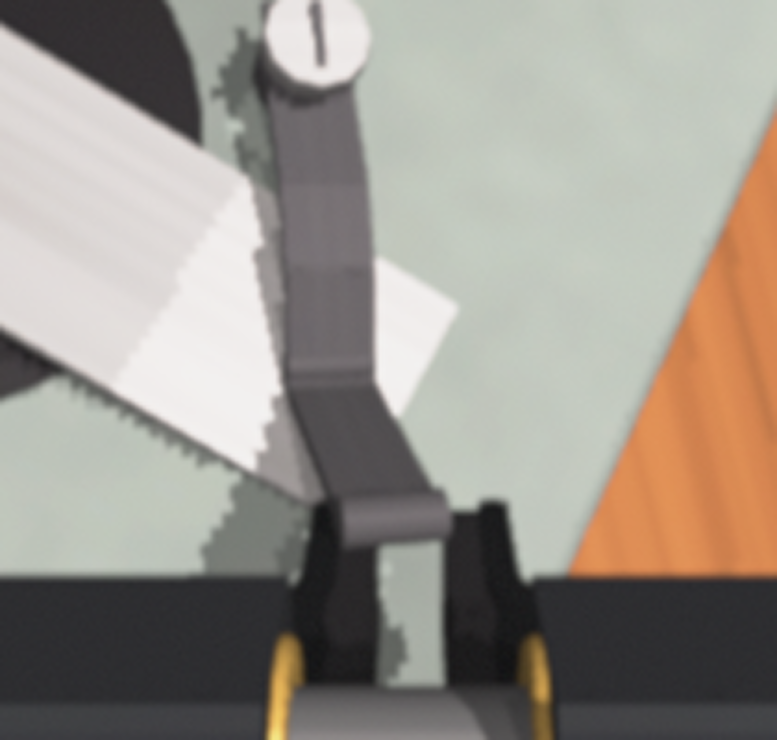

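Run:
```python
from push import *
c=load("w26"); Z=lambda l:np.array(l,float)/3.7+[170,110]
o=env.get_obs();R=o["tool_rot"]
w=onz(c,Z([[397,518]]),.0625)[0]; s=inS(p,w)[0]; m=s[:2]-[.04,-.05]; a=np.arctan2(-m[1],-m[0]); print("roll",s,a,np.hypot(*m))
t=inS(p,onz(c,Z([[332,380]]),.029))[0]; m=t[:2]-[.04,-.05]; print("toe",t,np.arctan2(-m[1],-m[0]),np.hypot(*m))
print("strip corner",inS(p,onz(c,Z([[458,308]]),.028))[0],"scr",inS(p,onz(c,Z([[318,37]]),.041))[0])
a=np.arctan2(-m[1],-m[0])*.5+a*.5
tab=S2W(p,[.04-.071*np.cos(a),-.05-.071*np.sin(a),.055])[0]
tgt=Ro.from_euler('z',a).as_matrix()@S2W([0,0,p[2]],[0,-1,0])[0]
from scipy.optimize import minimize_scalar
f=minimize_scalar(lambda f:-((R@Ro.from_euler('y',f).as_matrix())[:,0]@tgt),bounds=(-1,1),method='bounded').x
print("a",a,"tw",np.degrees(f),"tab tool",((tab-o["ee_pos"])@R*1e3).round(1),"roll tool",((w-o["ee_pos"])@R*1e3).round(1), clear(R,tab-.002*R[:,2])[0])
```

```text
roll [-0.02274689 -0.09056444  0.0625    ] 0.5738947680211163 0.07471710809918276
toe [-0.00280151 -0.0781072   0.029     ] 0.5810618905267209 0.05120531481438883
strip corner [ 0.01836527 -0.09085562  0.028     ] scr [ 0.04052446 -0.04997297  0.041     ]
a 0.5774783292739185 tw 1.7367646003432113 tab tool [-2.   8.9 12.8] roll tool [ 0.1  0.8 12.9] 38.09147884834256
```

{"name": "move_arm", "arguments": {"series": [[0.2,0,0,-5,0],[0.35,-1,0,-7,0],[0.38,-2,4,-7,1],[0.38,-2,8,-6,1.7],[0.38,-2,12,-2,1.7],[0.38,-2,12,4,1.7],[0.38,-2,12,8,1.7],[0.38,-2,12,10,1.7]]}}

```text
time: 40.2
ee_pos: [0.6076, -0.0059, 0.0514]
tool_rot: [[0.935, 0.333, 0.121], [-0.256, 0.402, 0.879], [0.244, -0.853, 0.461]]
contact_force: [0.6, -0.4, 0.1]
width: 0.0332
```

```bash
python3 st.py
python3 - <<'E'
from push import *
snap("wrist","w27"); zoom("w27",170,110,380,310,3.7,"w27z")
E
```

```text
40.2 [ 0.2    0.278  0.05   2.025 -0.789  0.75   0.61 ] [ 0.6076 -0.0059  0.0514]
[[ 0.935  0.333  0.121]
 [-0.256  0.402  0.879]
 [ 0.244 -0.853  0.461]]
tilt 31.46112005616536 az 50.40574633534143 F [ 0.62 -0.42  0.15] 0.03324922326670282
```

View pics/w27z.png

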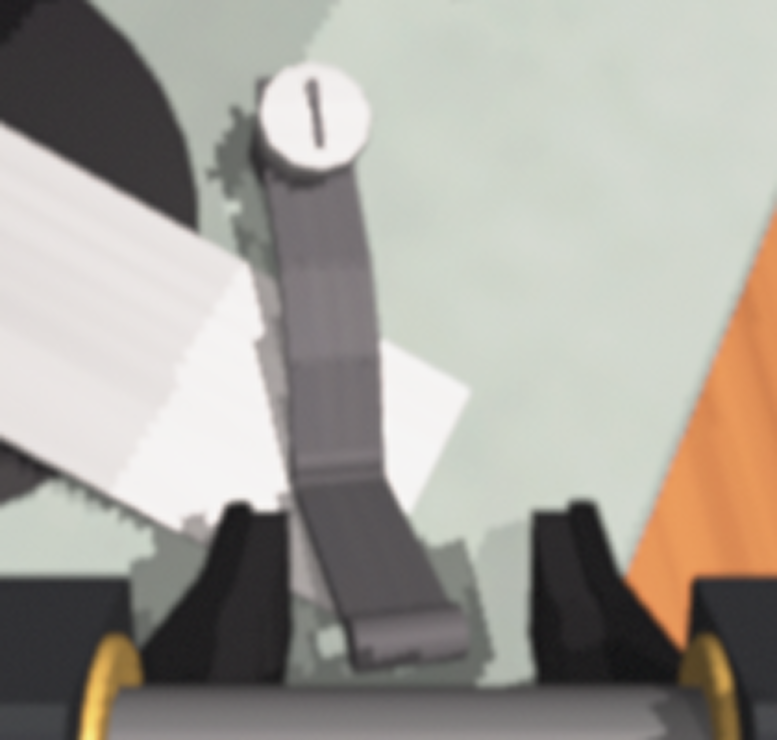

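{"name": "move_arm", "arguments": {"series": [[0.1,0,0,0,0],[0.1,0,0,0,0],[0.1,0,0,0,0],[0.1,0,0,0,0],[0.1,0,0,0,0],[0.1,0,0,0,0],[0.1,0,0,0,0],[0.1,0,0,0,0]]}}

```text
time: 41.25
ee_pos: [0.6068, -0.0063, 0.0506]
tool_rot: [[0.936, 0.331, 0.121], [-0.256, 0.402, 0.879], [0.242, -0.853, 0.461]]
contact_force: [-5.6, -2.4, 0.5]
width: 0.017
```

```bash
python3 st.py
python3 - <<'E'
from push import *
o=env.get_obs(); R0=o["tool_rot"]; a=.577
inn=S2W([0,0,p[2]],[np.cos(a),np.sin(a),0])[0]
print(((.0085*np.array([0,0,1])+.0027*inn)@R0*1e3).round(2))
E
```

```text
41.25 [ 0.201  0.278  0.051  2.026 -0.788  0.75   0.61 ] [ 0.6068 -0.0063  0.0506]
[[ 0.936  0.331  0.121]
 [-0.256  0.402  0.879]
 [ 0.242 -0.853  0.461]]
tilt 31.411689636085008 az 50.523978441994664 F [-5.58 -2.43  0.52] 0.01704607411768104
[ 1.72 -6.05  6.32]
```

{"name": "move_arm", "arguments": {"series": [[0.1,0.3,-1,1,0],[0.1,0.6,-2,2,0],[0.1,0.9,-3,3.2,0],[0.1,1.2,-4,4.3,0],[0.1,1.5,-5,5.3,0],[0.1,1.7,-6,6.3,0],[0.1,1.7,-6,6.3,0],[0.1,1.7,-6,6.3,0]]}}

```text
time: 42.25
ee_pos: [0.6066, -0.0032, 0.0585]
tool_rot: [[0.936, 0.33, 0.121], [-0.256, 0.403, 0.879], [0.241, -0.854, 0.461]]
contact_force: [-5.1, 0.5, -4.2]
width: 0.0166
```

```bash
python3 st.py
python3 - <<'E'
from push import *
snap("wrist","w28"); zoom("w28",170,110,380,310,3.7,"w28z")
E
python3 back.py 0.577 0.04
```

```text
42.25 [ 0.193  0.265  0.053  2.023 -0.775  0.76   0.588] [ 0.6066 -0.0032  0.0585]
[[ 0.936  0.33   0.121]
 [-0.256  0.403  0.879]
 [ 0.241 -0.854  0.461]]
tilt 31.373040085020552 az 50.66675864594735 F [-5.05  0.48 -4.23] 0.016610358538083625
grip scope [-0.015  -0.0853  0.0604] a est 0.570011839148029 0.06533788195324111
0.58 [-0.  0.  0.] tw 0.0 clr 30.1 tcp [ 0.6065 -0.0032  0.0585] x scope [ 0.42 -0.87  0.24]
0.51 [-4.5 -1.1  0.2] tw 3.5 clr 27.5 tcp [ 0.602  -0.0024  0.0585] x scope [ 0.37 -0.9   0.21]
0.44 [-9.  -2.1  0.6] tw 7.0 clr 23.5 tcp [ 0.5975 -0.0012  0.0584] x scope [ 0.33 -0.93  0.18]
0.38 [-13.5  -2.9   1.3] tw 10.4 clr 21.0 tcp [5.931e-01 2.000e-04 5.840e-02] x scope [ 0.28 -0.95  0.15]
0.31 [-17.9  -3.6   2.3] tw 13.8 clr 18.7 tcp [0.5889 0.002  0.0583] x scope [ 0.23 -0.96  0.12]
0.24 [-22.3  -4.1   3.6] tw 17.1 clr 13.9 tcp [0.5847 0.004  0.0583] x scope [ 0.18 -0.98  0.09]
0.17 [-26.7  -4.5   5.1] tw 20.5 clr 11.5 tcp [0.5807 0.0063 0.0583] x scope [ 0.13 -0.99  0.06]
0.11 [-30.9  -4.8   6.8] tw 23.8 clr 6.9 tcp [0.5768 0.0088 0.0583] x scope [ 0.09 -1.    0.03]
0.04 [-35.1  -4.9   8.8] tw 27.1 clr 4.2 tcp [0.5732 0.0116 0.0583] x scope [ 0.04 -1.    0.  ]
```

View pics/w28z.png

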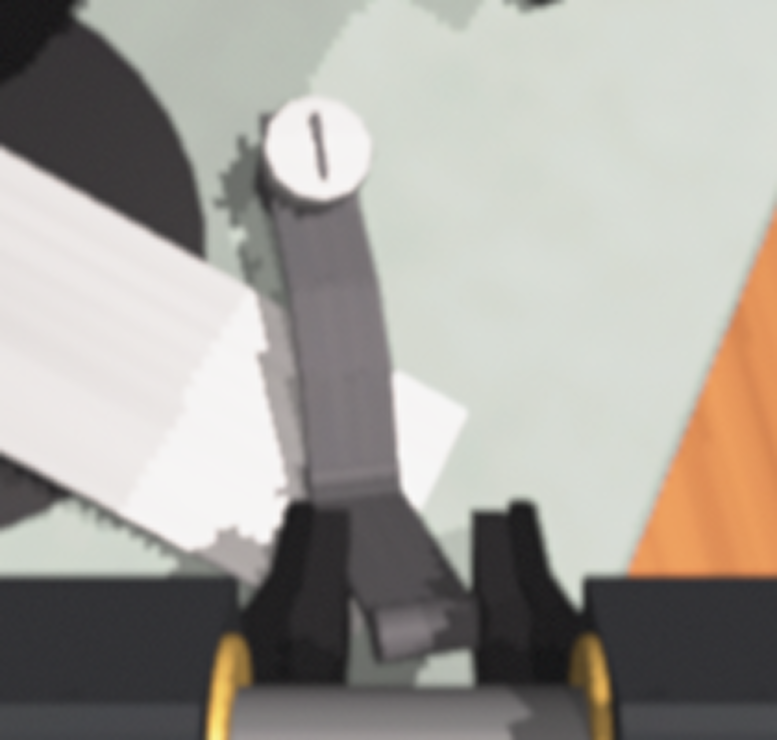

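{"name": "move_arm", "arguments": {"series": [[0.1,-4.5,-1.2,0.2,3.5],[0.1,-9,-2.2,0.6,7],[0.1,-13.5,-3,1.3,10.5],[0.1,-18,-3.7,2.3,14],[0.1,-22.3,-4.3,3.5,17],[0.1,-26.7,-4.7,5,20.5],[0.1,-31,-5,6.7,24],[0.1,-34,-5.2,8,26.5]]}}

```text
time: 43.3
ee_pos: [0.5766, 0.0093, 0.0604]
tool_rot: [[0.78, 0.336, 0.527], [-0.625, 0.401, 0.67], [0.014, -0.852, 0.523]]
contact_force: [-2.1, -1.6, -1.7]
width: 0.0133
```

```bash
python3 st.py
python3 - <<'E'
from push import *
snap("wrist","w29"); zoom("w29",100,80,380,310,2.8,"w29z"); snap("scene","s29"); zoom('s29',220,160,390,280,4.6,'s29z')
o=env.get_obs(); print(clear(o["tool_rot"],o["ee_pos"]))
E
```

```text
43.3 [ 0.142  0.199  0.095  2.104 -0.798  0.742  0.138] [0.5766 0.0093 0.0604]
[[ 0.78   0.336  0.527]
 [-0.625  0.401  0.67 ]
 [ 0.014 -0.852  0.523]]
tilt 31.526059504462097 az 50.04001838476971 F [-2.06 -1.58 -1.72] 0.0132560262367069
(np.float64(4.058237832487224), np.float64(114.91512708778639))
```

View pics/w29z.png

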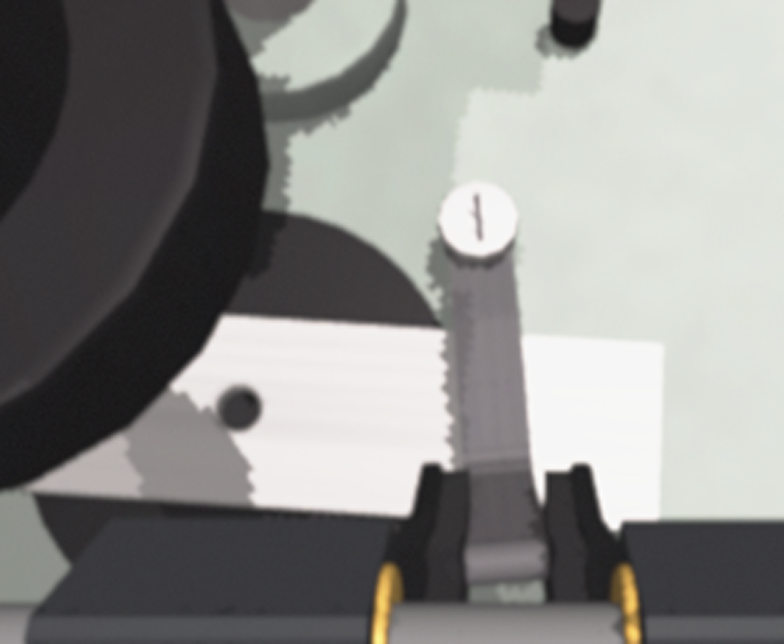

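View pics/s29z.png

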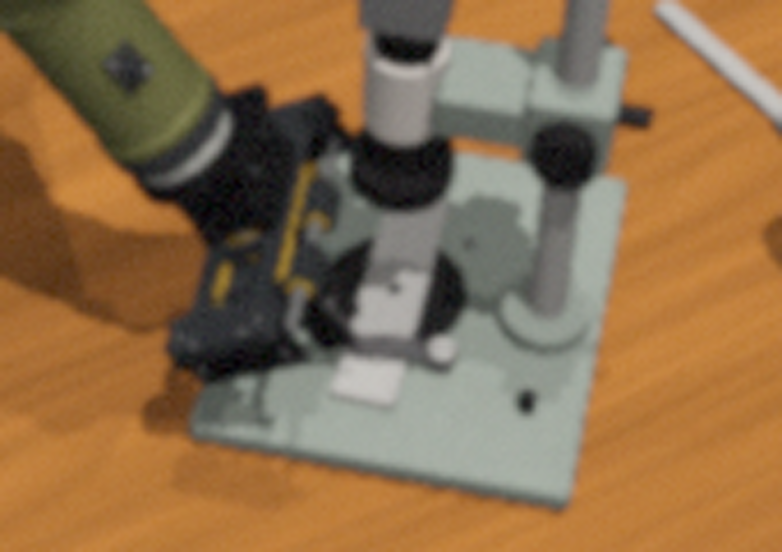

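{"name": "move_arm", "arguments": {"series": [[0.1,0,1,-1.1,0],[0.1,0,2,-2.2,0],[0.1,0,3,-3.3,0],[0.1,0,4,-4.4,0],[0.1,0,5,-5.5,0],[0.1,0,5.8,-6.4,0],[0.1,0,6.2,-6.8,0],[0.1,0,6.2,-6.8,0]]}}

```text
time: 44.4
ee_pos: [0.5751, 0.0064, 0.0522]
tool_rot: [[0.782, 0.336, 0.526], [-0.624, 0.401, 0.671], [0.014, -0.852, 0.523]]
contact_force: [-7.7, -5.3, 7.5]
width: 0.0134
```

```bash
python3 st.py
python3 - <<'E'
from push import *
snap("wrist","w30"); zoom("w30",100,80,380,310,2.8,"w30z")
E
```

```text
44.4 [ 0.15   0.212  0.094  2.11  -0.814  0.733  0.167] [0.5751 0.0064 0.0522]
[[ 0.782  0.336  0.526]
 [-0.624  0.401  0.671]
 [ 0.014 -0.852  0.523]]
tilt 31.55212442254927 az 50.067869072925916 F [-7.74 -5.3   7.49] 0.013436467214769357
```

View pics/w30z.png

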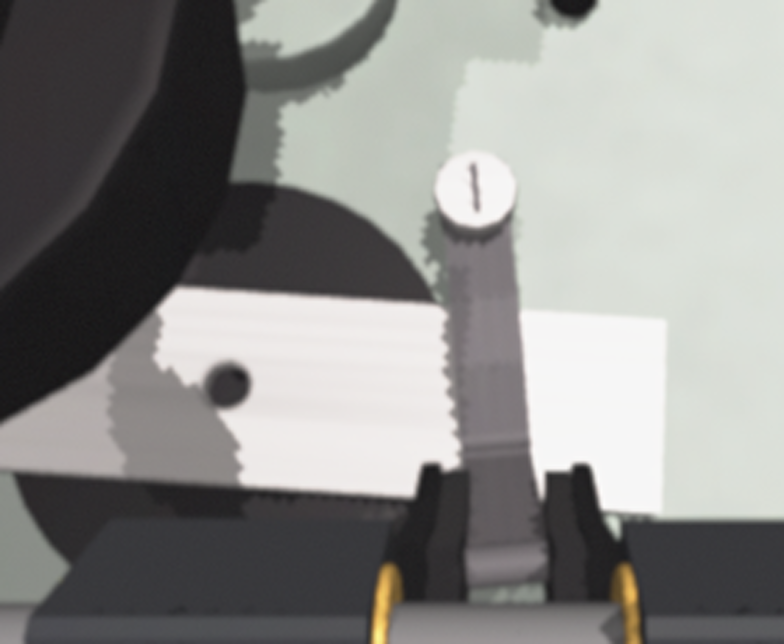

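{"name": "move_arm", "arguments": {"series": [[0.1,0,-0.7,0.9,0],[0.1,0,-1.1,1.6,0],[0.1,0,-1.1,1.6,0],[0.2,0,-1.1,1.6,0],[0.35,0,-1.1,1.6,0],[0.4,0,-1.1,1.6,0],[0.4,0,-1.1,1.6,0],[0.4,0,-1.1,1.6,0]]}}

```text
time: 45.45
ee_pos: [0.5743, 0.0088, 0.0523]
tool_rot: [[0.783, 0.332, 0.526], [-0.622, 0.402, 0.672], [0.012, -0.853, 0.522]]
contact_force: [0.4, -0.5, -0.2]
width: 0.034
```

```bash
python3 st.py
python3 - <<'E'
from push import *
snap("wrist","w31"); zoom("w31",100,80,380,310,2.8,"w31z")
o=env.get_obs(); print(clear(o["tool_rot"],o["ee_pos"]))
E
```

```text
45.45 [ 0.147  0.211  0.093  2.11  -0.81   0.734  0.161] [0.5743 0.0088 0.0523]
[[ 0.783  0.332  0.526]
 [-0.622  0.402  0.672]
 [ 0.012 -0.853  0.522]]
tilt 31.45537801908098 az 50.42917749282582 F [ 0.38 -0.46 -0.17] 0.034000904413043834
(np.float64(11.119250971036742), np.float64(116.80968519466931))
```

View pics/w31z.png

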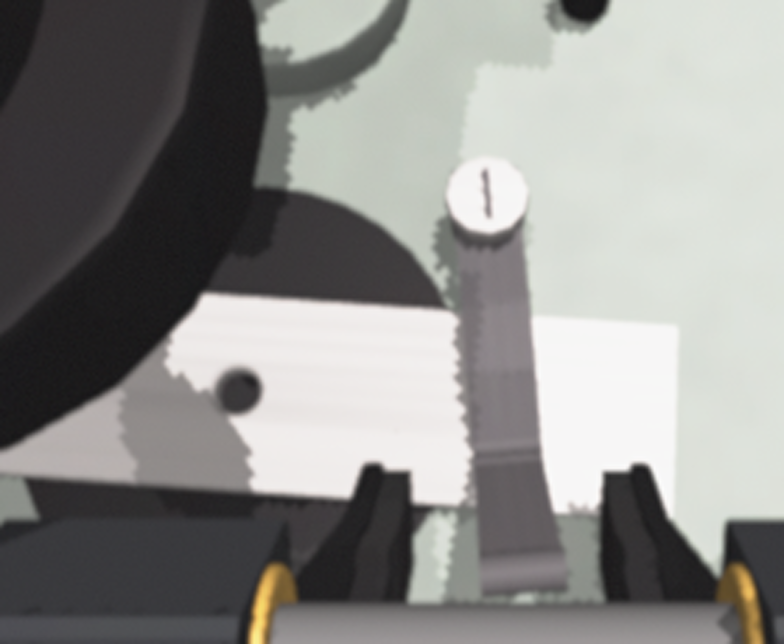

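{"name": "move_arm", "arguments": {"series": [[0.45,0,-8,-1,0],[0.5,0,-25,-2,0],[0.5,0,-45,-2,0],[0.5,0,-65,-2,0],[0.5,0,-85,-2,0],[0.5,0,-105,-2,0],[0.5,0,-125,-2,0],[0.5,0,-135,-2,0]]}}

```text
time: 46.5
ee_pos: [0.5283, -0.0483, 0.1685]
tool_rot: [[0.782, 0.335, 0.525], [-0.623, 0.401, 0.672], [0.014, -0.853, 0.522]]
contact_force: [-0.7, 0.5, 0.5]
width: 0.0436
```

```bash
python3 st.py
python3 - <<'E'
from push import *
snap("wrist","w32"); zoom("w32",80,50,380,275,2.6,"w32z")
snap("scene","s32"); zoom('s32',220,120,390,280,4.6,'s32z'); snap("side","d32")
E
```

```text
46.5 [ 0.208 -0.008  0.172  2.073 -0.634  0.991  0.044] [ 0.5283 -0.0483  0.1685]
[[ 0.782  0.335  0.525]
 [-0.623  0.401  0.672]
 [ 0.014 -0.853  0.522]]
tilt 31.501526118075677 az 50.11193724979708 F [-0.69  0.46  0.51] 0.04358828807034485
```

View pics/w32z.png

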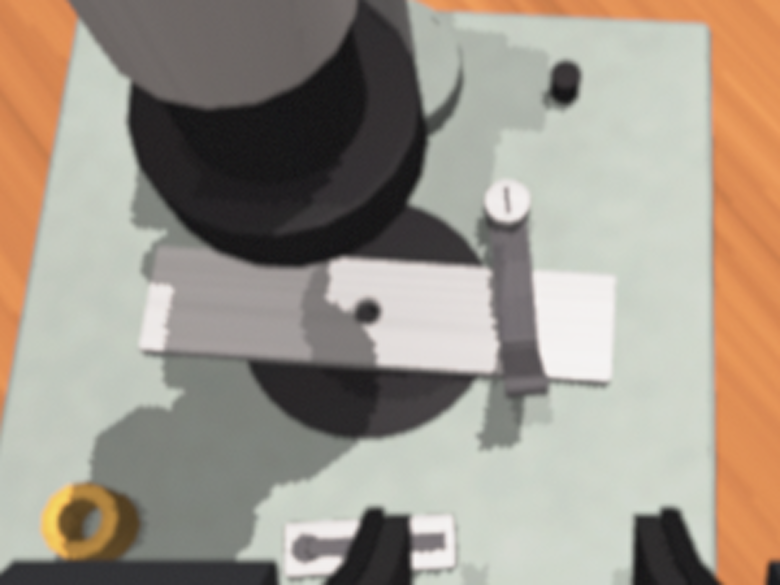

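View pics/s32z.png

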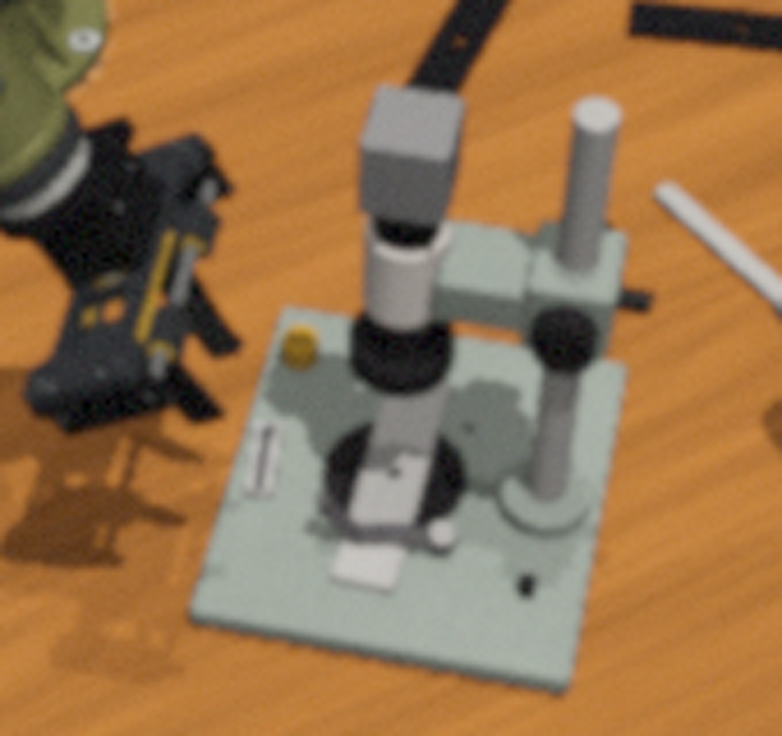

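Run:
```python
from h import *
c=load("w32"); Z=lambda l:np.array(l,float)/2.6+[80,50]
g=lambda l,z:inS(p,onz(c,Z(l),z))[:,:2]*1e3
print("scr",g([[507,203]],.041).round(1),"hole",g([[368,312]],.028).round(1))
D=g([[250,368],[272,400],[310,427],[355,438],[400,433],[440,415],[465,393],[480,260],[455,232],[420,211]],.022)
r=least_squares(lambda q:np.hypot(*(D-q).T)-47.5,[0,0]); print("disc",r.x.round(2),r.fun.round(1))
K=g([[155,245],[141,351],[615,275],[610,383]],.028); print("corners",K.round(1).tolist(),K.mean(0))
m=g([[526,385]],.0605)[0]-[40,-50]; print("a",np.arctan2(-m[1],-m[0]),np.hypot(*m)); m=g([[522,347]],.029)[0]-[40,-50]; print("a toe",np.arctan2(-m[1],-m[0]),np.hypot(*m))
```

```text
scr [[ 39.6 -49.7]] hole [[ 0.1 -0.7]]
disc [1.17 0.68] [-0.7 -0.8 -0.6 -0.4 -0.3  0.   0.1 -0.2 -1.  -1.4]
corners [[22.6, 80.4], [-18.7, 79.6], [18.9, -90.8], [-22.8, -89.7]] [ 0.00846408 -5.14149485]
a 0.12537044319105412 74.53245427548104
a toe 0.14625116199769497 51.56025917026038
```

```bash
python3 -c "
from station import env
print(env.close_job())"
```

```text
the job is handed in; nothing more can be done
None
```

I moved the strip so its hole is under the lens and set the clip back down on it. The job was handed in at about 46.5 s of the 72 s allowed.

**How it was done**
- **Tilt:** The moves only allow a turn about the tool's own axis. I got a tool tilt of about 31.5° by driving the arm up against its reach limit, so the gripper could get in beside the ring light.
- **Clip off:** I gripped the tab, lifted the toe by an estimated 6 mm and swung the clip out to about 1.24 rad. The picture afterwards did not show the strip dragged.
- **Strip:** I pushed the strip's free end with an open finger, in two passes.
- **Clip back:** I lifted the clip over the strip, swung it back, set it down and released it.

**Last checks**
- **Hole:** The final picture puts it within about 1 mm of focus: (0.1, -0.7) mm against the scope fit. Against the edge of the black disc it reads about (-1.1, -1.4) mm, so the two disagree slightly.
- **Clip:** The toe is on the strip at about 0.13 rad. The force at the tool was about zero after release, and the gripper is well clear.
- **Strip angle:** It is turned by about 1.3°.
- **Ring light:** No contact showed. The closest calculated gap was 1.2 mm.
- **Other items:** The bushing and thread gauge look unmoved. I did not check the other bystanders closely at the end.

**What did not go cleanly**
- **Slipped grip:** The tab slipped out of the grip at about 0.57 rad on the way back. I set the clip down on the strip there, re-gripped and finished. The strip had not moved.
- **Clip pressed:** Setting it down, I pressed with about 7 N for a moment before backing off.
- **Wrist force:** It read about 79 N once as the arm stopped fast, and the fingertip may have touched the stage.
- **Joint limits:** Joints 2 and 6 read 0.002–0.003 rad past their stated limits.

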